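# Turn the mirrored hair pin box over and clip it into its easel

### The job

The hair pin box leans lid up on the plain grey rest, and its lid is loose. Lift it off with the lid pinched shut, turn it over in the air so that the mirror on its underside faces out, and push it down into the chrome easel, lid side against the rails, until both side catches snap over its upper edge; then let go. The lid must stay shut all the way, and the other things on the counter must stay where they are.

Things in the scene. Friction and masses are not known exactly. Their poses are not given: they have to be found in the camera images.
- pin_box: aluminium hair pin box, 130 mm long (x), 90 wide (y); with its lid a flat block 36 mm thick (z), 0.23 to 0.33 kg. Origin: centre of the mirrored underside; z points out through the lid. Rim and lid skirt stand out alike round the sides, a groove between. Starts leaning on the grey rest, lid up, x down the 52 degree slope.
- box_lid: loose aluminium lid: cap 130 x 90 mm with a 14 mm skirt, 1.5 mm play all round; only its weight keeps it on, so it falls from an upturned box unless pinched against it. Origin: centre of its outer face; z points outwards from the box. A thin dark line frames the outer face.
- box_top (a point): point of the box (36 mm along its z) where the lid's origin lies when the lid is fully shut
- rest_seat: seat of the grey plastic rest: two rails sloping 52 degrees down to the robot's left (+y), a fixed ledge at the foot. Origin: in the rails' plane, under the middle of the box; x down the slope, y level, z out of the slope. Rails span x -45 to 75 mm, |y| 30 to 44; between and behind them is room for a finger (40 mm deep); the box's top 20 mm stand free above the rails.
- easel_seat: seat of the chrome easel: rails, slope and axes like the rest's. Origin: in the rails' plane, under the middle of the box when fully home. Side cheeks leave the box 2 mm each side, flared open from x -28 up to -52 mm. Above, two sprung catches at x -66 to -102 mm, |y| over 40. No other parts over the rails; slide the box in down the slope.
- foot_bar (a joint): sprung rubber bar across the easel's foot, m pushed down the slope: 0 free, about 0.007 with the box latched, 0.010 its stop. It meets the box 7 mm before home and yields with 3 to 7 N; the catches snap over just as the box comes home, so press it to the stop (15 to 22 N in all with catches and rubbing), then let go
- catch_l (a joint): left (+y) catch of the easel, m pushed outwards: 0 at rest, its nose 5 mm over the box's upper edge; the box's sides push it 3 to 7 mm out while sliding past its long sloping nose (both catches together resist 6 to 12 N); it snaps back to 0 when the box is home
- catch_r (a joint): the same for the right (-y) catch
- mug: red ceramic mug, 92 mm tall; bystander, origin under its middle, z up
- brush_stand: chrome toothbrush stand with two brushes, 185 mm tall; bystander, origin under its middle, z up
- trimmer_case: flat plastic trimmer case, 165 x 75 x 47 mm; bystander, origin under its middle, z up
- pebble_dish: glass dish of pebbles, 120 mm across, 26 mm high; bystander, origin under its middle, z up
- lotion: white lotion bottle, 150 mm tall; bystander, origin under its middle, z up
- cream_jar: cream jar, 60 mm tall; bystander, origin under its middle, z up
- hair_brush: wooden hair brush lying down, 200 mm long; bystander, origin under its middle, z up
Not all that is in view belongs to the job. What is shaped like the pin_box but green or turquoise is not meant.

How it is judged:
On the way, in this order (a step that is already met when the one before it is completed fails the run):
1. the box is lifted off the rest, still lid up, lid shut (contact force between each of pin_box, box_lid and rest below 0.05 N and contact force between each of pin_box, box_lid and easel below 0.05 N and distance of pin_box from where it was at the start of the episode above 0.04 m and angle between pin_box's own z axis and vertical below 1.4 rad and distance between box_lid and box_top below 0.006 m and angle between the z axis of box_lid and the z axis of pin_box, either way round below 0.08 rad), for 0.1 s.
2. it is turned over in the air, lid shut (contact force between each of pin_box, box_lid and rest below 0.05 N and contact force between each of pin_box, box_lid and easel below 0.05 N and angle between pin_box's own z axis and vertical above 1.95 rad and distance between box_lid and box_top below 0.006 m and angle between the z axis of box_lid and the z axis of pin_box, either way round below 0.08 rad), for 0.1 s.
At the end, for the whole second after the job is handed in: the box sits upside down (mirror out) on the easel's slope, within 3 mm of fully home along the slope, 6 mm sideways and 5 mm off the rails, square within 0.08 rad, lid shut within 6 mm and 0.08 rad, both catches sprung back within 1.5 mm, at rest and released (angle between pin_box's own z axis and vertical above 2 rad and x of pin_box in the frame of easel_seat between -0.003 and 0.003 m and y of pin_box in the frame of easel_seat between -0.006 and 0.006 m and z of pin_box in the frame of easel_seat between 0.031 and 0.041 m and angle between the x axis of pin_box and the x axis of easel_seat, either way round below 0.08 rad and angle between the z axis of pin_box and the z axis of easel_seat, either way round below 0.08 rad and distance between box_lid and box_top below 0.006 m and angle between the z axis of box_lid and the z axis of pin_box, either way round below 0.08 rad and value of joint each of catch_l, catch_r below 0.0015 m and linear speed of pin_box below 0.02 m/s and contact force between the fingers and pin_box below 0.1 N and contact force between the fingers and box_lid below 0.1 N); the robot touches nothing.
It fails at once if the lid comes off or gapes by more than 8 mm or 0.12 rad (distance between box_lid and box_top above 0.008 m or angle between the z axis of box_lid and the z axis of pin_box, either way round above 0.12 rad).
It fails at once if a bystander is moved by more than 30 mm (distance of any of mug, brush_stand, trimmer_case, pebble_dish, lotion, cream_jar, hair_brush from where it was at the start of the episode above 0.03 m).
It fails at once if a standing bystander is tipped over (angle between any of mug, brush_stand, trimmer_case, pebble_dish, lotion, cream_jar, hair_brush's own z axis and vertical above 0.5 rad).
It also fails if it takes over 53 s, if anything falls off the work surface, if the arm or the gripper's body presses on something with over 40 N, if the wrist force passes 120 N, or if a joint passes its speed limit or range.

### The arm

A 6-joint arm with a two-finger parallel gripper is mounted at the origin on the work surface. World frame = base frame: x ahead of the robot, y to its left, z up, the work surface at z = 0. Lengths are in m, angles in rad, forces in N, time in s.
With the tool pointing down it reaches from about 0.35 to 0.975 m from the base axis. Payload 17.4 kg.
Tool frame: the origin (TCP) lies midway between the tips of the shut fingers; the grasp point (between the pads) lies grasp_offset behind it (grasp_offset is the distance from the TCP to the grasp point, in m); z points along the fingers, y is the line along which they close (so a half turn about z gives the same grasp; the last joint's range is limited). The gripper opens to 85 mm and grips with 20 to 120 N. Pads are 22 mm wide; open, the fingers measure 114 mm over their backs; the gripper's body (76 mm by 85 mm) begins 54 mm behind the grasp point. The pads swing forward as they close: fully open they stand 13 mm farther back than shut.
Start: joints at [-1.261, 0.116, 1.442, -0, 1.584, -0.038], TCP at [0.23, -0.635, 0.231] pointing down, gripper open.
Joint ranges: [-2.83, 2.83], [-0.83, 2.19], [0.07, 2.5], [-1.14, 4.28], [0.01, 3], [-2.97, 2.97]. Speed limits (rad/s): [1.89, 1.89, 2.22, 3.14, 3.14, 3.14].

### API

Orientations are given as a 3x3 rotation matrix whose columns are the frame's x, y, z axes.
In Python, from bench import * gives the robot as it stands.
- The arm moves only by the tool arm_command, never from a script. Its argument "series" is a list that holds one entry, the list of rows, each a list of 6 numbers: the shift along the tool's x, y, z in units of 0.2 m (1.0 is 0.2 m), then the turn, a rotation vector about the tool's x, y, z in units of 180 degrees (1.0 is 180 degrees). In form: [[[tx, ty, tz, rx, ry, rz], ...]]. A call has 1 to 5 rows; each row is the pose to reach, as a shift and turn from the pose commanded when the call began, along the tool's axes at that moment, turning the shorter way round; what a row does not reach only later rows make up. A row lasts 1/10 s, in which the tool goes at most 50 mm and 8.59 degrees, less where a joint would pass 70% of its speed; a pose out of reach is approached as far as the arm can. A call with a number of a shift or a turn outside -1 to 1 is refused whole. A call with a gripper value outside its range is refused whole. "hand" is the opening in per cent of the stroke, from 0 (shut) to 100 (fully open), set as the call begins (left out, the last holds). The fingers move at their own pace and stop on an object; "grip_force" is the grip in N (left out, the last holds). Time passes only in rows, so rows that repeat a pose let the fingers close. It gives the time, the measured TCP pose, the force, the opening and the grip force at its end, in the units of the state.
- get_state(): the state, without advancing time (a new reading comes with each control period).
- read_camera(name): name is "scene" or "side" or "wrist"; returns (picture, depth): 480x640x3 uint8, red, green, blue; 480x640 float32, m along the optical axis (not along the pixel's ray), 0 where there is no reading.
- camera_model(name): a dict with "vfov" (degrees; the focal length in pixels is half the picture's height over the tangent of half this angle, whatever the lens; pixels are square), "cx", "cy" (the principal point, pixels), "dist_coeffs" ([k1, k2, p1, p2, k3] as OpenCV has them; the pictures are not rectified), "camera_from_world" (4x4, takes a point from world to camera coordinates). Camera axes: x right, y down, z forward; pixel columns grow to the right and rows downward; lengths in m; the calibration is good to about 2 mm. A picture is of the moment at which its call begins: read the wrist's pose just before it. camera_model takes no time and is no camera call; for the wrist camera it gives the pose at the moment of the call.
- finish_job(): hands the job in; it is judged then, once.
Trained networks look in the newest picture that a camera, given by its name, has taken for a name from the list of things; names that differ only in an ending like _2 or _b are one class to them, and where a whole thing is asked for, a point or a joint stands for the part that bears it (a point fixed in the world has none). Each returns a list of dicts, best first, with "confidence" (0 to 1); they miss things now and then, are a little off and sometimes report something else, mostly with a low value. They report only what shows in the picture. A call takes as long as a camera call. They do not tell look-alikes from the thing itself.
- regions_of(label, camera): "pixels" (480x640 bool, what is visible of it) and "at" ([column, row] in pixels, amid what is visible of it).
The state is a dict: "clock": time; "joints": joint angles; "qvel": joint speeds; "joint_torque": joint torques, N m; "ee_pos": TCP position; "tcp_rot": TCP orientation; "force": force on the tool from outside, world axes, zero at the start; "torque": the same for the moment, N m; "grip_width": finger opening in m; "grasp_force": force on a finger pad.
Only numpy, scipy, OpenCV 4.12 (cv2) and the standard library are available. Lean on these libraries where they do the work, as an engineer would, in place of code of your own. Each camera call takes 0.05 s, during which the arm holds its last target. There are 200 camera calls.

## Working session

There is one attempt and no reset: what is moved stays moved. The work goes in short steps, Python scripts to look and compute and a tool call to move; the robot and the scene stay as the last step left them, time stands still between calls to the robot, and variables do not carry over. Pictures are saved under pics/ and viewed, at most 10 in all, crops included, and the job is handed in when it is done.

Besides the shell and the picture viewer there is one more tool, called after "Emit:" as name(argument=value, ...) on one line, values as JSON. arm_command: Moves the arm, as the interface text tells. Shifts and turns lie within -1 to 1; 1 stands for 0.2 m of shift or 180 degrees of turn. Its arguments: {"type":"object","properties":{"series":{"type":"array"},"hand":{"type":"number"},"grip_force":{"type":"number"}},"required":["series"]}

```bash
mkdir -p pics; ls; cat > h.py <<'E'
from bench import *
import numpy as np, cv2
def K(m):
    f=240/np.tan(np.radians(m["vfov"])/2); return np.array([[f,0,m["cx"]],[0,f,m["cy"]],[0,0,1.]])
def cloud(cam,m,depth,mask):
    v,u=np.nonzero(mask&(depth>0)); 
    p=cv2.undistortPoints(np.c_[u,v].astype(float).reshape(-1,1,2),K(m),np.array(m["dist_coeffs"])).reshape(-1,2)
    z=depth[v,u]; P=np.c_[p*z[:,None],z,np.ones(len(z))]
    return (np.linalg.inv(np.array(m["camera_from_world"]))@P.T).T[:,:3]
def save(n,im): cv2.imwrite("pics/"+n,im[:,:,::-1])
E
python3 - <<'E'
from h import *
s=get_state();print(s)
for c in ["scene","side"]:
    im,d=read_camera(c);m=camera_model(c);save(c+"0.png",im)
    np.savez(c+"0.npz",im=im,d=d)
    print(c,m)
    for n in ["pin_box","rest_seat","easel_seat","mug","brush_stand","trimmer_case","pebble_dish","lotion","cream_jar","hair_brush"]:
        try:
            for r in regions_of(n,c)[:3]:
                p=cloud(c,m,d,r["pixels"])
                if r["confidence"]>.3: print(n,round(r["confidence"],2),np.round(r["at"]),r["pixels"].sum(),np.round(np.median(p,0),3),np.round(np.percentile(p,2,axis=0),3),np.round(np.percentile(p,98,axis=0),3))
        except Exception as e: print(n,e)
E
```

```text
pics
{'clock': 0.0, 'joints': array([-1.26077604e+00,  1.16474293e-01,  1.44224691e+00, -5.58740774e-06,
        1.58397587e+00, -3.77997277e-02]), 'qvel': array([ 0.00072114, -0.00051567, -0.00062909,  0.00228813, -0.0011281 ,
        0.00109813]), 'joint_torque': array([-1.11839068e-03, -7.31995153e+01, -6.32488132e+01, -9.49334981e-05,
        6.46228145e-03, -3.98313148e-05]), 'ee_pos': array([ 0.23000907, -0.63441342,  0.23058145]), 'tcp_rot': array([[ 9.40118022e-01,  3.40848922e-01, -3.42256431e-04],
       [ 3.40849092e-01, -9.40117436e-01,  1.05007012e-03],
       [ 3.61540300e-05, -1.10384764e-03, -9.99999390e-01]]), 'force': array([ 0.04122293,  0.00076965, -0.46217687]), 'torque': array([-0.08421362,  0.00726185,  0.00466177]), 'grasp_force': 0.0, 'grip_width': 0.08528596230285033}
scene {'vfov': 49.28840718353283, 'cx': 323.74116767552425, 'cy': 234.05432830027345, 'dist_coeffs': array([-0.15874025,  0.        ,  0.        ,  0.        ,  0.        ]), 'camera_from_world': array([[ 8.44673284e-01,  5.35280138e-01,  1.48899271e-03,
        -3.69921263e-01],
       [ 3.693
[... 2660 characters left out ...]
.031  0.005] [0.692 0.044 0.092]
brush_stand 0.62 [233. 237.] 1612 [0.747 0.012 0.057] [ 0.716 -0.052  0.   ] [0.808 0.061 0.176]
trimmer_case 0.62 [292. 185.] 1180 [ 0.696 -0.27   0.044] [ 0.657 -0.369 -0.001] [ 0.747 -0.208  0.05 ]
pebble_dish 0.6 [326. 273.] 1238 [ 0.479 -0.012  0.016] [ 0.426 -0.058  0.001] [0.532 0.047 0.03 ]
lotion 0.98 [238. 407.] 1235 [0.474 0.443 0.099] [0.455 0.41  0.011] [0.508 0.463 0.151]
lotion 0.55 [254. 334.] 465 [0.545 0.261 0.064] [0.504 0.231 0.026] [0.591 0.282 0.073]
cream_jar 0.95 [184. 332.] 853 [0.692 0.323 0.057] [0.67  0.288 0.01 ] [0.729 0.349 0.064]
hair_brush 0.8 [360. 170.] 356 [ 0.538 -0.446  0.025] [ 0.451 -0.504 -0.002] [ 0.588 -0.409  0.033]
```

View pics/scene0.png

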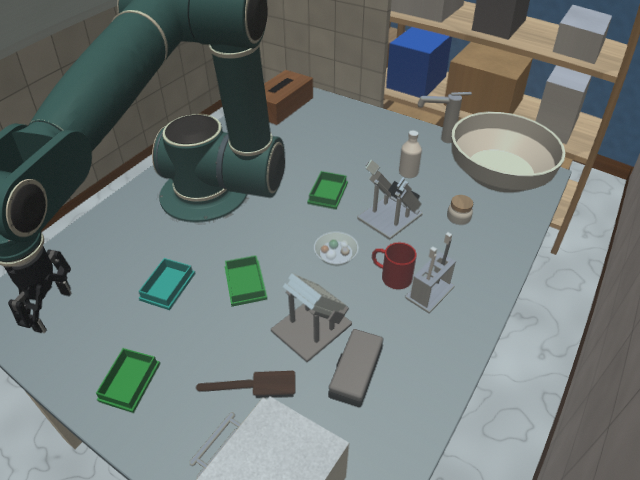

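View pics/side0.png

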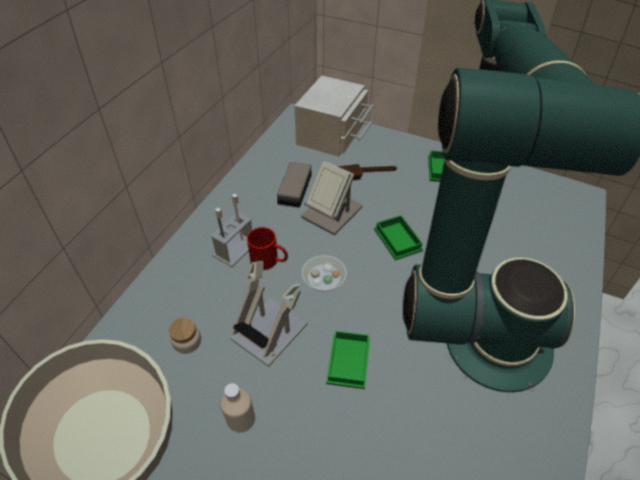

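```bash
cat >> h.py <<'E'
def slopeR(yaw,t=np.radians(52)):
    c,s=np.cos(yaw),np.sin(yaw);Rz=np.array([[c,-s,0],[s,c,0],[0,0,1]])
    return Rz@np.array([[0,-1,0],[np.cos(t),0,np.sin(t)],[-np.sin(t),0,np.cos(t)]])
def draw(im,m,pts,col):
    X=np.array(m["camera_from_world"])[:3]
    uv=cv2.projectPoints(np.float64(pts),cv2.Rodrigues(X[:,:3])[0],X[:,3],K(m),np.array(m["dist_coeffs"]))[0]
    return uv.reshape(-1,2)
E
python3 - <<'E'
from h import *
C=np.load("clouds.npz")
# box
for k in ["siderest","scenerest"]:
  for yd in [-12,]:
    R=slopeR(np.radians(yd));Q=C[k]@R
    h=Q[:,2]; hist=np.histogram(h,np.arange(h.min(),h.max(),.002)); i=hist[0].argmax();print(k,"z peak",hist[1][i]+.001,hist[0][max(0,i-3):i+4])
    zz=np.median(h[abs(h-hist[1][i]-.001)<.004])
    I=Q[abs(h-zz)<.004]
    # density filter
    g=np.zeros((400,400),np.uint8)
    o=np.median(I[:,:2],0);ij=np.round((I[:,:2]-o)*1000+200).astype(int);ij=ij[(ij>0).all(1)&(ij<400).all(1)];g[ij[:,0],ij[:,1]]=255
    g=cv2.morphologyEx(g,cv2.MORPH_CLOSE,np.ones((9,9)));n,l,st,ce=cv2.connectedComponentsWithStats(g);b=1+st[1:,4].argmax()
    r=cv2.minAreaRect(np.argwhere(l==b).astype(np.float32)) 
    cen=np.r_[(np.array(r[0])-200)/1000+o,zz];print(r,"lid centre",(R@cen).round(4),"origin box",(R@(cen-[0,0,.036])).round(4))
# base plates
for n,lo,hi in [("rest",[.44,-.36],[.72,-.10]),("easel",[.40,.06],[.70,.36])]:
  for c in ["scene","side"]:
    z=np.load(c+"0.npz");m=camera_model(c);P=cloud(c,m,z["d"],np.ones((480,640),bool))
    Q=P[(P[:,:2]>lo).all(1)&(P[:,:2]<hi).all(1)];hh=np.histogram(Q[:,2],np.arange(-.004,.022,.002));print(n,c,hh[0])
E
python3 - <<'E'
import cv2,numpy as np
a=cv2.imread('pics/side0.png')[240:380,210:330];b=cv2.imread('pics/scene0.png')[140:250,340:440]
a=cv2.resize(a,None,fx=3.4,fy=3.4,interpolation=2);b=cv2.resize(b,None,fx=3.8,fy=3.8,interpolation=2)
o=np.zeros((max(a.shape[0],b.shape[0]),a.shape[1]+b.shape[1],3),np.uint8);o[:a.shape[0],:a.shape[1]]=a;o[:b.shape[0],a.shape[1]:]=b
print(o.shape);cv2.imwrite('pics/easel_c.png',o)
E
```

```text
siderest z peak -0.003832750522184487 [ 48 141 293 407 356 152  34]
((202.0, 199.5), (103.0, 138.0), 90.0) lid centre [ 0.5621 -0.2147  0.1131] origin box [ 0.5562 -0.2424  0.0909]
scenerest z peak -0.004071031042838292 [ 59  61  68 279]
((220.6444091796875, 203.50367736816406), (99.67510223388672, 139.6626739501953), 89.40933990478516) lid centre [ 0.5689 -0.219   0.1169] origin box [ 0.563  -0.2468  0.0947]
rest scene [ 807 1789 1573  564  127  125  376  738  556  183   27   19]
rest side [ 762 1111  645  219   71   98  199  288  140   60   23   35]
easel scene [ 757 1375 1066  409  118  121  258  391  316  123   27   18]
easel side [1045 2735 3040 1378  266   87  257  532  497  231   56   23]
(476, 788, 3)
```

View pics/easel_c.png

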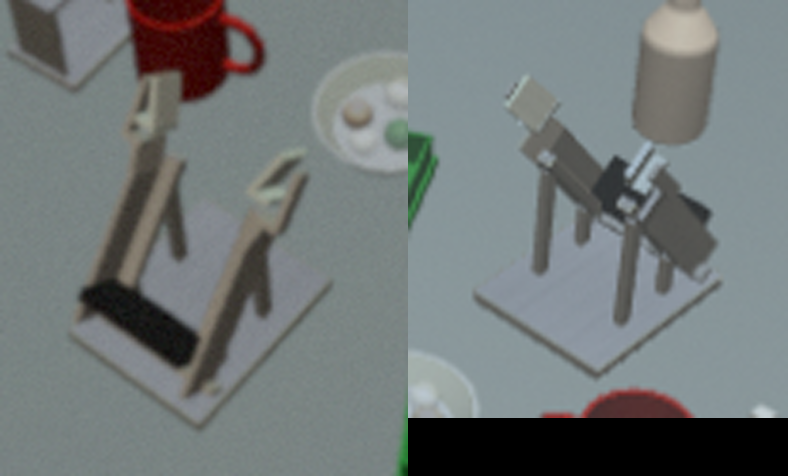

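Emit:
arm_command(series=[[[0.2,-0.1,-0.1,0.04,0,0],[0.4,-0.2,-0.3,0.08,0,0],[0.6,-0.3,-0.4,0.12,0,0.02],[0.7,-0.35,-0.5,0.16,0,0.04],[0.75,-0.35,-0.5,0.2,0,0.06]]], hand=100, grip_force=60)

```text
clock: 1.6
ee_pos: [0.3493, -0.516, 0.3361]
tcp_rot: [[0.984, 0.107, -0.146], [0.171, -0.805, 0.568], [-0.057, -0.584, -0.81]]
force: [0.1, 1.1, 0.2]
grip_width: 0.0857
grasp_force: 0.0
```

```bash
cat >> h.py <<'E'
import json,os
def rec():
    s=get_state();L=json.load(open("rec.json")) if os.path.exists("rec.json") else []
    L.append([list(s["joints"]),list(s["ee_pos"]),np.array(s["tcp_rot"]).tolist()]);json.dump(L,open("rec.json","w"))
    print(round(s["clock"],2),"q",np.round(s["joints"],3),"p",np.round(s["ee_pos"],4),"F",np.round(s["force"],1),"T",np.round(s["torque"],2),"grip",round(s["grip_width"],4),round(s["grasp_force"],1));return s
E
python3 - <<'E'
from h import *
q0=[-1.26077604e+00,1.16474293e-01,1.44224691e+00,-5.58740774e-06,1.58397587,-3.77997277e-02]
json.dump([[q0,[.23000907,-.63441342,.23058145],[[9.40118022e-01,3.40848922e-01,-3.42e-04],[3.40849092e-01,-9.40117436e-01,1.05e-03],[3.6e-05,-1.10384764e-03,-9.99999390e-01]]]],open("rec.json","w"))
s=rec();print(s["tcp_rot"].round(3))
E
```

```text
1.6 q [-1.081  0.353  1.084  0.188  2.308  0.419] p [ 0.3493 -0.516   0.3361] F [0.1 1.1 0.2] T [-0.23 -0.07 -0.02] grip 0.0857 0.0
[[ 0.984  0.107 -0.146]
 [ 0.171 -0.805  0.568]
 [-0.057 -0.584 -0.81 ]]
```

Emit:
arm_command(series=[[[0.1,0,-0.2,0.04,0,0],[0.2,0,-0.4,0.04,0.04,0],[0.3,0,-0.5,0.04,0.08,0],[0.3,0,-0.5,0.04,0.08,0]]])

```text
clock: 2.0
ee_pos: [0.421, -0.5657, 0.4099]
tcp_rot: [[0.99, 0.102, 0.096], [0.009, -0.726, 0.687], [0.14, -0.68, -0.72]]
force: [-0.2, 0.5, -1.1]
grip_width: 0.0854
grasp_force: 0.0
```

```bash
python3 - <<'E'
from h import *
s=rec();print(s["tcp_rot"].round(3))
E
```

```text
2.0 q [-1.126  0.55   0.747  0.619  2.422  0.733] p [ 0.421  -0.5657  0.4099] F [-0.2  0.5 -1.1] T [-0.34  0.08  0.02] grip 0.0854 0.0
[[ 0.99   0.102  0.096]
 [ 0.009 -0.726  0.687]
 [ 0.14  -0.68  -0.72 ]]
```

Emit:
arm_command(series=[[[0.2,-0.2,0.1,0,-0.04,0.04],[0.3,-0.4,0.2,0,-0.08,0.08],[0.3,-0.5,0.2,0,-0.12,0.1],[0.3,-0.5,0.2,0,-0.12,0.1]]])

```text
clock: 2.4
ee_pos: [0.4748, -0.4599, 0.4585]
tcp_rot: [[0.935, -0.206, -0.288], [0.046, -0.737, 0.674], [-0.351, -0.644, -0.68]]
force: [0.4, -1.1, 0.6]
grip_width: 0.0854
grasp_force: 0.0
```

```bash
python3 - <<'E'
from h import *
s=rec();print(s["tcp_rot"].round(3))
from scipy.spatial.transform import Rotation as Ro
from scipy.optimize import least_squares
import itertools
L=json.load(open("rec.json"))
def Ry(a):return Ro.from_euler('y',a).as_matrix()
def Rz(a):return Ro.from_euler('z',a).as_matrix()
# rotation signs
best=None
for s4,s6,off in itertools.product([1,-1],[1,-1],[0,np.pi/2,np.pi,-np.pi/2]):
    e=0
    for q,p,R in L:
        e+=np.linalg.norm(Rz(q[0])@Ry(q[1]+q[2])@Rz(s4*q[3])@Ry(q[4])@Rz(s6*q[5]+off)-np.array(R))
    if best is None or e<best[0]: best=(e,s4,s6,off)
print(best)
E
```

```text
2.4 q [-0.895  0.572  0.657  0.454  2.676  1.098] p [ 0.4748 -0.4599  0.4585] F [ 0.4 -1.1  0.6] T [-0.35 -0.18 -0.07] grip 0.0854 0.0
[[ 0.935 -0.206 -0.288]
 [ 0.046 -0.737  0.674]
 [-0.351 -0.644 -0.68 ]]
(np.float64(3.043081100311304e-07), 1, 1, 1.5707963267948966)
```

```bash
cat >> h.py <<'E'
from scipy.spatial.transform import Rotation as Ro
from scipy.optimize import least_squares
def Ry(a):return Ro.from_euler('y',a).as_matrix()
def Rz(a):return Ro.from_euler('z',a).as_matrix()
QL=np.array([[-2.83,2.83],[-.83,2.19],[.07,2.5],[-1.14,4.28],[.01,3],[-2.97,2.97]])
def fk(q,k):
    a1,e,d1,L2,a3,L3,d6=k
    R2=Rz(q[0])@Ry(q[1]);R3=R2@Ry(q[2]);R=R3@Rz(q[3])@Ry(q[4])@Rz(q[5]+np.pi/2)
    return Rz(q[0])@[a1,e,d1]+R2@[0,0,L2]+R3@[a3,0,L3]+R[:,2]*d6,R
def fit():
    L=json.load(open("rec.json"))
    f=lambda k:np.concatenate([fk(q,k)[0]-p for q,p,R in L])
    r=least_squares(f,[0,.02,.3,.45,0,.45,.2]);return r.x,np.sqrt(np.mean(r.fun**2))
def ik(p,R,k,q0=None,n=30):
    rng=np.random.default_rng(1);S=[]
    f=lambda q:np.r_[(lambda a:np.r_[(a[0]-p)*5,Ro.from_matrix(a[1].T@R).as_rotvec()])(fk(q,k))]
    for i in range(n):
        x=q0 if (q0 is not None and i==0) else rng.uniform(QL[:,0],QL[:,1])
        r=least_squares(f,np.clip(x,QL[:,0]+1e-3,QL[:,1]-1e-3),bounds=(QL[:,0],QL[:,1]))
        if np.abs(r.fun).max()<1e-5 and not any(np.abs(r.x-s).max()<1e-2 for s in S):S.append(r.x)
        if q0 is not None and S: return S
    return S
E
python3 - <<'E'
from h import *
k,e=fit();print(k.round(4),e);np.save("k.npy",k)
def T(R,flip): # tool z = slope x ; tool y=+-n
    y=R[:,2]*flip;z=R[:,0];return np.c_[np.cross(y,z),y,z]
B=np.array([.557,-.243,.092]);Rb=slopeR(np.radians(-12))
E_=np.array([.537,.217,.096]);Re=slopeR(np.radians(-32))
for nm,o,R in [("rest",B,Rb),("easel",E_,Re)]:
    for fl in (1,-1):
        for d in (-.05,-.15):
            p=o+R@[d+.0187,0,.018];print(nm,fl,d,[s.round(2) for s in ik(p,T(R,fl),k)])
E
```

```text
[0.     0.0255 0.1376 0.4597 0.0814 0.6203 0.2897] 8.840704138011723e-10
rest 1 -0.05 [array([-0.72,  0.19,  1.63,  0.57,  1.67, -2.13])]
rest 1 -0.15 [array([-0.8 ,  0.2 ,  1.49,  0.56,  1.82, -2.12])]
rest -1 -0.05 [array([-0.72,  0.19,  1.63,  0.57,  1.67,  1.01])]
rest -1 -0.15 [array([-0.8 ,  0.2 ,  1.49,  0.56,  1.82,  1.02])]
easel 1 -0.05 [array([ 0.08, -0.32,  2.11,  0.62,  1.01, -1.18])]
easel 1 -0.15 [array([-0.04, -0.47,  2.09,  0.6 ,  1.23, -1.17])]
easel -1 -0.05 [array([ 0.08, -0.32,  2.11,  0.62,  1.01,  1.97])]
easel -1 -0.15 [array([-0.04, -0.47,  2.09,  0.6 ,  1.23,  1.97])]
```

```bash
cat >> h.py <<'E'
def T(R,flip):
    y=R[:,2]*flip;z=R[:,0];return np.c_[np.cross(y,z),y,z]
def go(p,R,s=None):
    s=s or get_state();A=np.array(s["tcp_rot"]);d=A.T@(p-s["ee_pos"])/.2;r=Ro.from_matrix(A.T@R).as_rotvec()/np.pi
    print("ROW",np.r_[d,r].round(3).tolist(),"rows",round(max(np.linalg.norm(d)*4,np.linalg.norm(r)*180/8.59),1))
E
python3 - <<'E'
from h import *
B=np.array([.557,-.243,.092]);Rb=slopeR(np.radians(-12))
go(B+Rb@[-.18+.0187,0,.03],T(Rb,-1))
E
```

```text
ROW [0.732, 0.116, 1.137, -0.015, 0.139, -0.012] rows 5.4
```

Emit:
arm_command(series=[[[0.73,0.12,0.9,-0.015,0.139,-0.012],[0.73,0.12,0.9,-0.015,0.139,-0.012],[0.73,0.12,0.9,-0.015,0.139,-0.012],[0.73,0.12,0.9,-0.015,0.139,-0.012],[0.73,0.12,0.9,-0.015,0.139,-0.012]]], hand=70)

```text
clock: 2.9
ee_pos: [0.5508, -0.3558, 0.2717]
tcp_rot: [[0.976, -0.167, 0.137], [-0.216, -0.77, 0.6], [0.005, -0.616, -0.788]]
force: [-0.0, -0.5, 0.1]
grip_width: 0.0597
grasp_force: 0.0
```

```bash
python3 - <<'E'
from h import *
s=rec()
im,d=read_camera("wrist");m=camera_model("wrist");save("w1.png",im);np.savez("w1.npz",im=im,d=d,X=m["camera_from_world"])
X=np.linalg.inv(m["camera_from_world"]);R=np.array(s["tcp_rot"]);print("cam in tool",(R.T@(X[:3,3]-s["ee_pos"])).round(3),(R.T@X[:3,:3]).round(3).tolist(),m["vfov"])
E
```

```text
2.9 q [-0.838  0.254  1.319  0.568  1.932  1.055] p [ 0.5508 -0.3558  0.2717] F [-0.  -0.5  0.1] T [-0.31  0.08 -0.01] grip 0.0597 0.0
cam in tool [ 0.084  0.002 -0.133] [[-0.001, -0.945, -0.326], [1.0, 0.001, -0.005], [0.005, -0.326, 0.945]] 65.51132953287895
```

View pics/w1.png

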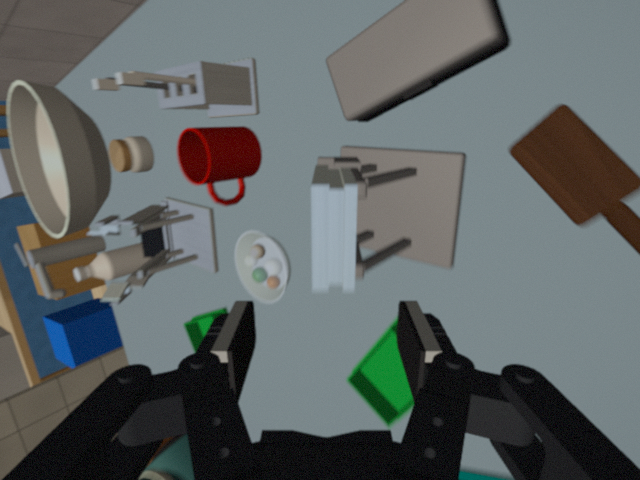

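```bash
python3 - <<'E'
from h import *
z=np.load("w1.npz");m=camera_model("wrist");m["camera_from_world"]=z["X"]
mask=np.zeros((480,640),bool);mask[165:298,305:365]=1
P=cloud("wrist",m,z["d"],mask);B=np.array([.557,-.243,.092]);R=slopeR(np.radians(-12));Q=(P-B)@R
print(np.histogram(Q[:,0],np.arange(-.1,.1,.004)))
I=Q[abs(Q[:,0]+.065)<.01];print(len(I),np.median(I,0),np.percentile(I,[1,5,95,99],axis=0).round(4))
n=np.linalg.svd(I-I.mean(0))[2][2];print("end normal in box frame",n)
g=cv2.minAreaRect((I[:,1:]*1000).astype(np.float32));print(g)
E
```

```text
(array([   0,    0,    0,    0,    0,    0,    0,    0,    0, 2901, 1624,
        163,   42,   41,  247,  116,   59,   52,   57,   64,   47,   46,
         55,   39,   33,   50,   28,   34,   46,   17,  150,   23,   26,
         38,    9,   39,    9,   32,   14,   59,   43,   44,   57,    9,
          6,    2,    0,   44,  172]), array([-1.00000000e-01, -9.60000000e-02, -9.20000000e-02, -8.80000000e-02,
       -8.40000000e-02, -8.00000000e-02, -7.60000000e-02, -7.20000000e-02,
       -6.80000000e-02, -6.40000000e-02, -6.00000000e-02, -5.60000000e-02,
       -5.20000000e-02, -4.80000000e-02, -4.40000000e-02, -4.00000000e-02,
       -3.60000000e-02, -3.20000000e-02, -2.80000000e-02, -2.40000000e-02,
       -2.00000000e-02, -1.60000000e-02, -1.20000000e-02, -8.00000000e-03,
       -4.00000000e-03,  8.32667268e-17,  4.00000000e-03,  8.00000000e-03,
        1.20000000e-02,  1.60000000e-02,  2.00000000e-02,  2.40000000e-02,
        2.80000000e-02,  3.20000000e-02,  3.60000000e-02,  4.00000000e-02,
        4.40000000e-02,  4.80000000e-02,  5.20000000e-02,  5.60000000e-02,
        6.00000000e-02,  6.40000000e-02,  6.80000000e-02,  7.20000000e-02,
        7.60000000e-02,  8.00000000e-02,  8.40000000e-02,  8.80000000e-02,
        9.20000000e-02,  9.60000000e-02]))
4666 [-0.06051854 -0.00595346  0.01618622] [[-0.0624 -0.0475 -0.0013]
 [-0.0619 -0.0432  0.0001]
 [-0.0563  0.0362  0.0326]
 [-0.0556  0.0408  0.034 ]]
end normal in box frame [-0.99959491 -0.005342   -0.0279549 ]
((-2.695667266845703, 16.380647659301758), (90.63062286376953, 36.04584503173828), 0.38252395391464233)
```

```bash
python3 - <<'E'
from h import *
B=np.array([.557,-.243,.092]);R=slopeR(np.radians(-12));B=B+R@[.0035,-.003,-.0015];print(B)
np.save("B.npy",B)
for d in (-.11,-.05): go(B+R@[d+.0187,0,.018],T(R,-1))
E
```

```text
[ 0.5601367  -0.24267219  0.08831847]
ROW [-0.075, 0.027, 0.57, -0.002, -0.0, -0.002] rows 2.3
ROW [-0.075, 0.029, 0.87, -0.002, -0.0, -0.002] rows 3.5
```

Emit:
arm_command(series=[[[-0.075,0.028,0.2,-0.002,0,-0.002],[-0.075,0.028,0.45,-0.002,0,-0.002],[-0.075,0.028,0.6,-0.002,0,-0.002],[-0.075,0.028,0.7,-0.002,0,-0.002],[-0.075,0.028,0.7,-0.002,0,-0.002]]])

```text
clock: 3.45
ee_pos: [0.5546, -0.2713, 0.1567]
tcp_rot: [[0.978, -0.162, 0.129], [-0.207, -0.773, 0.6], [0.003, -0.614, -0.789]]
force: [-0.4, -0.3, -0.1]
grip_width: 0.0596
grasp_force: 0.0
```

```bash
python3 - <<'E'
from h import *
s=rec();B=np.load("B.npy");R=slopeR(np.radians(-12))
im,d=read_camera("wrist");m=camera_model("wrist");save("w2.png",im)
mask=np.zeros((480,640),bool);mask[100:420,200:450]=1
P=cloud("wrist",m,d,mask);Q=(P-B)@R
k=(abs(Q[:,0]+.065)<.012)&(abs(Q[:,1])<.07)&(Q[:,2]>-.03)&(Q[:,2]<.06);I=Q[k]
print(len(I),np.median(I,0).round(4),np.histogram(I[:,0],np.arange(-.077,-.05,.002)),np.histogram(I[:,2],np.arange(-.03,.06,.004)),np.percentile(I[:,1],[2,98]))
print("tcp in box",((s["ee_pos"]-B)@R).round(4))
go(B+R@[-.05+.0187,0,.018],T(R,-1),s)
E
```

```text
3.45 q [-0.748  0.197  1.574  0.563  1.722  1.016] p [ 0.5546 -0.2713  0.1567] F [-0.4 -0.3 -0.1] T [-0.32  0.08  0.07] grip 0.0596 0.0
16847 [-0.0745 -0.0106  0.0181] (array([5077, 5391, 2329, 2497,   95,  126,  102,  106,   93,  101,  388,
        542,    0]), array([-0.077, -0.075, -0.073, -0.071, -0.069, -0.067, -0.065, -0.063,
       -0.061, -0.059, -0.057, -0.055, -0.053, -0.051])) (array([   0,    0,    0,    0,    0,  302,  436,  591, 1851, 1840, 1784,
       1596, 1643, 1808, 1849, 1856, 1291,    0,    0,    0,    0,    0]), array([-0.03 , -0.026, -0.022, -0.018, -0.014, -0.01 , -0.006, -0.002,
        0.002,  0.006,  0.01 ,  0.014,  0.018,  0.022,  0.026,  0.03 ,
        0.034,  0.038,  0.042,  0.046,  0.05 ,  0.054,  0.058])) [-0.0462625   0.03999928]
tcp in box [-0.0718 -0.0005  0.0191]
ROW [-0.003, 0.005, 0.203, 0.001, -0.001, 0.001] rows 0.8
```

View pics/w2.png

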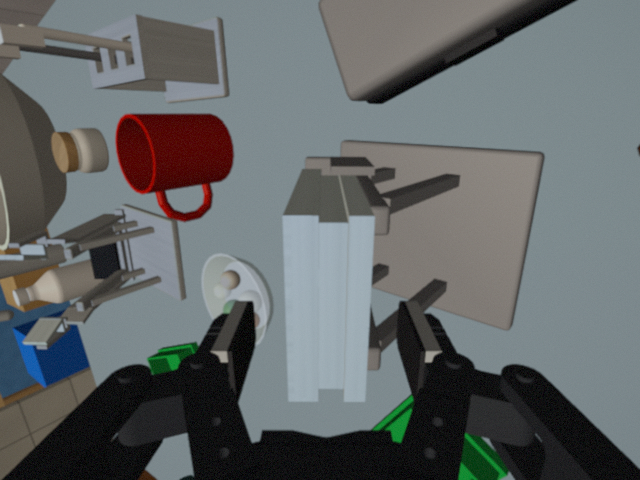

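```bash
python3 - <<'E'
from h import *
s=get_state();B=np.load("B.npy");R=slopeR(np.radians(-12))
im,d=read_camera("wrist");m=camera_model("wrist");np.savez("w2.npz",im=im,d=d,X=m["camera_from_world"])
mask=np.zeros((480,640),bool);mask[225:390,292:362]=1
Q=(cloud("wrist",m,d,mask)-B)@R;print(np.percentile(Q,[5,25,50,75,95],axis=0).round(4));print(np.median(d[mask]))
# PnP of end-face corners: left col = lid side (+z), top rows = ? 
obj=np.float64([[-.065,-.045,.036],[-.065,-.045,0],[-.065,.045,.036],[-.065,.045,0]])
px=np.float64([[284,215],[374,215],[288,402],[367,401]])
for sg in (1,-1):
    o=obj*[1,sg,1];ok,rv,tv=cv2.solvePnP(o,px,K(m),np.array(m["dist_coeffs"]),flags=cv2.SOLVEPNP_IPPE) if 0 else cv2.solvePnP(o,px,K(m),np.array(m["dist_coeffs"]))
    X=np.linalg.inv(m["camera_from_world"]);W=X@np.r_[np.c_[cv2.Rodrigues(rv)[0],tv],[[0,0,0,1]]]
    print(sg,"origin",W[:3,3].round(4),"in B",((W[:3,3]-B)@R).round(4),(R.T@W[:3,:3]).round(3).tolist())
w=B+obj@R.T;print(draw(im,m,w,0).round(1))
E
```

```text
[[-0.075  -0.0387  0.0056]
 [-0.0743 -0.0241  0.0114]
 [-0.0737 -0.0046  0.0192]
 [-0.0704  0.0165  0.0268]
 [-0.0695  0.0346  0.0329]]
0.16285926
1 origin [ 0.5595 -0.2474  0.0972] in B [-0.0099 -0.0003  0.0018] [[1.0, -0.019, -0.02], [0.019, 1.0, -0.001], [0.02, 0.001, 1.0]]
-1 origin [ 0.5448 -0.3281  0.1981] in B [-0.1399 -0.0028 -0.0008] [[-1.0, 0.019, -0.02], [-0.019, -1.0, -0.001], [-0.02, -0.001, 1.0]]
[[287.3 212.7]
 [372.5 213. ]
 [292.4 388.1]
 [364.4 388.2]]
```

Emit:
arm_command(series=[[[0.007,0.002,0.08,0,0,0],[0.007,0.002,0.16,0,0,0],[0.007,0.002,0.16,0,0,0],[0.007,0.002,0.16,0,0,0]]])

```text
clock: 3.95
ee_pos: [0.5619, -0.254, 0.1341]
tcp_rot: [[0.978, -0.162, 0.134], [-0.21, -0.773, 0.599], [0.007, -0.614, -0.789]]
force: [0.4, -0.4, -0.4]
grip_width: 0.0598
grasp_force: 0.0
```

```bash
python3 - <<'E'
from h import *
s=rec();B=np.load("B.npy");R=slopeR(np.radians(-12));print("tcp in box",((s["ee_pos"]-B)@R).round(4))
im,d=read_camera("wrist");m=camera_model("wrist");save("w3.png",im)
mask=np.zeros((480,640),bool);mask[225:390,300:355]=1
Q=(cloud("wrist",m,d,mask)-B)@R;print(np.percentile(Q,[5,25,50,75,95],axis=0).round(4))
E
```

```text
3.95 q [-0.723  0.2    1.609  0.571  1.672  1.016] p [ 0.5619 -0.254   0.1341] F [ 0.4 -0.4 -0.4] T [-0.34  0.06 -0.  ] grip 0.0598 0.0
tcp in box [-0.0427 -0.0041  0.0197]
[[-0.074  -0.0455  0.0105]
 [-0.073  -0.0388  0.0144]
 [-0.0697 -0.0235  0.0193]
 [-0.0689 -0.0068  0.0241]
 [-0.0485  0.0075  0.0279]]
```

View pics/w3.png

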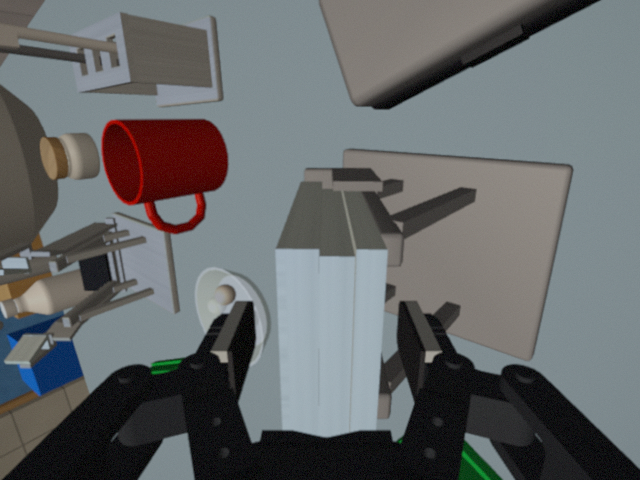

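Emit:
arm_command(series=[[[-0.005,0.004,0.018,0,0,0],[-0.005,0.004,0.018,0,0,0]]])

```text
clock: 4.2
ee_pos: [0.5613, -0.2526, 0.1309]
tcp_rot: [[0.978, -0.162, 0.135], [-0.211, -0.773, 0.599], [0.007, -0.614, -0.789]]
force: [-0.5, 0.1, -0.8]
grip_width: 0.0598
grasp_force: 0.0
```

Emit:
arm_command(series=[[[0,0,0,0,0,0],[0,0,0,0,0,0],[0,0,0,0,0,0],[0,0,0,0,0,0],[0,0,0,0,0,0]]], hand=0, grip_force=90)

```text
clock: 4.7
ee_pos: [0.5615, -0.2529, 0.1315]
tcp_rot: [[0.977, -0.162, 0.136], [-0.211, -0.773, 0.598], [0.008, -0.613, -0.79]]
force: [-2.5, -5.6, 5.7]
grip_width: 0.0348
grasp_force: 90.8
```

```bash
python3 - <<'E'
from h import *
s=rec();B=np.load("B.npy");R=slopeR(np.radians(-12));print("tcp in box",((s["ee_pos"]-B)@R).round(4));print(np.array(s["tcp_rot"]).T@[0,0,1]/.2*.05)
E
```

```text
4.7 q [-0.722  0.199  1.614  0.572  1.667  1.014] p [ 0.5615 -0.2529  0.1315] F [-2.5 -5.6  5.7] T [-0.28  0.27  0.02] grip 0.0348 90.8
tcp in box [-0.04   -0.0035  0.0189]
[ 0.00203719 -0.15337048 -0.19741668]
```

Emit:
arm_command(series=[[[0,-0.03,-0.04,0,0,0],[0,-0.08,-0.1,0,0,0],[0,-0.14,-0.18,0,0,0],[0,-0.22,-0.28,0,0,0],[0,-0.3,-0.39,0,0,0]]])

```text
clock: 5.2
ee_pos: [0.5605, -0.2527, 0.2318]
tcp_rot: [[0.978, -0.161, 0.135], [-0.21, -0.773, 0.599], [0.008, -0.614, -0.79]]
force: [-0.2, -0.2, -2.1]
grip_width: 0.0345
grasp_force: 90.0
```

Emit:
arm_command(series=[[[0,-0.08,-0.1,0,0,0],[0,-0.15,-0.2,0,0,0],[0,-0.2,-0.25,0,0,0],[0,-0.2,-0.25,0,0,0]]])

```text
clock: 5.6
ee_pos: [0.5606, -0.2519, 0.2964]
tcp_rot: [[0.978, -0.16, 0.137], [-0.21, -0.774, 0.597], [0.011, -0.613, -0.79]]
force: [0.1, 0.5, -3.6]
grip_width: 0.0348
grasp_force: 90.0
```

```bash
python3 - <<'E'
from h import *
s=rec()
im,d=read_camera("wrist");m=camera_model("wrist");save("w4.png",im);np.savez("w4.npz",im=im,d=d,X=m["camera_from_world"],p=s["ee_pos"],R=s["tcp_rot"])
im,d=read_camera("side");save("side4.png",im);np.savez("side4.npz",im=im,d=d)
k=np.load("k.npy")
for yaw,E in [(-32,[.537,.217,.096])]:
    R=slopeR(np.radians(yaw))
    for d in (-.25,-.2,-.15,-.05):
        S=ik(np.array(E)+R@[d+.02,0,.018],T(R,1),k);print(d,(np.array(E)+R@[d+.02,0,.018]).round(3),S[0].round(2) if S else None)
E
```

```text
5.6 q [-0.722  0.109  1.443  0.602  1.883  1.16 ] p [ 0.5606 -0.2519  0.2964] F [ 0.1  0.5 -3.6] T [-0.76  0.13 -0.01] grip 0.0348 90.0
-0.25 [0.469 0.109 0.288] [-0.18 -0.57  2.02  0.62  1.44 -1.2 ]
-0.2 [0.486 0.135 0.249] [-0.11 -0.53  2.06  0.61  1.33 -1.18]
-0.15 [0.502 0.161 0.21 ] [-0.04 -0.47  2.09  0.6   1.22 -1.17]
-0.05 [0.535 0.213 0.131] [ 0.08 -0.32  2.11  0.62  1.01 -1.18]
```

View pics/side4.png

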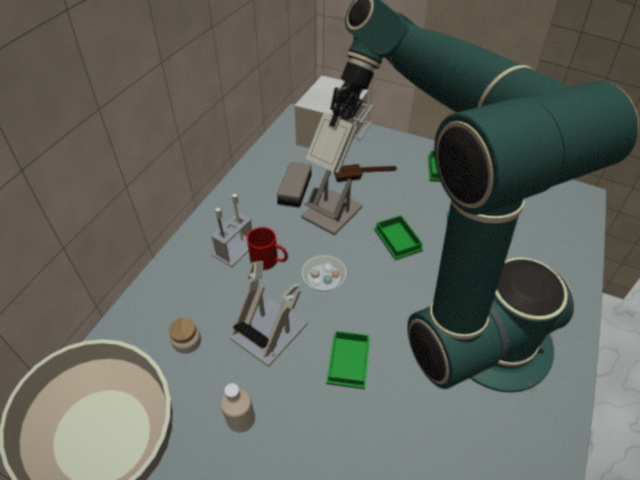

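```bash
python3 - <<'E'
from h import *
P={}
z=np.load("side4.npz");P["side"]=cloud("side",camera_model("side"),z["d"],np.ones((480,640),bool))
im,d=read_camera("scene");np.savez("scene4.npz",im=im,d=d);P["scene"]=cloud("scene",camera_model("scene"),d,np.ones((480,640),bool))
for n,lo,hi in [("rest",[.44,-.36],[.72,-.12]),("easel",[.42,.08],[.68,.34])]:
  for c in ("scene","side"):
    p=P[c];Q=p[(p[:,:2]>lo).all(1)&(p[:,:2]<hi).all(1)&(abs(p[:,2]-.0095)<.005)]
    g=np.zeros((300,300),np.uint8);ij=np.round((Q[:,:2]-lo)*1000).astype(int);g[ij[:,0],ij[:,1]]=255
    g=cv2.morphologyEx(g,cv2.MORPH_CLOSE,np.ones((7,7)));g=cv2.morphologyEx(g,cv2.MORPH_OPEN,np.ones((11,11)))
    nn,l,st,_=cv2.connectedComponentsWithStats(g);b=1+st[1:,4].argmax();r=cv2.minAreaRect(np.argwhere(l==b).astype(np.float32))
    print(n,c,"centre",(np.array(r[0])/1000+lo).round(4),"size",np.round(r[1],0),"ang",round(r[2],1))
yaw=np.radians(-32);R=slopeR(yaw);E=np.array([.537,.217,.096])
A=np.vstack([P["side"],P["scene"]]);
for c in ("side","scene"):
    p=P[c];p=p[(p[:,2]>.02)&(np.linalg.norm(p[:,:2]-E[:2],axis=1)<.16)&(p[:,2]<.22)];Q=(p-E)@R
    h=lambda v,a,b,s:[(round(x,3),int(y)) for y,x in zip(*np.histogram(v,np.arange(a,b,s)))]
    print(c,"z",h(Q[(abs(Q[:,0])<.04)][:,2],-.03,.05,.003))
    print(c,"y",h(Q[(abs(Q[:,0])<.04)&(abs(Q[:,2])<.03)][:,1],-.075,.075,.004))
    print(c,"x",h(Q[(abs(Q[:,2])<.05)][:,0],-.12,.1,.006))
    np.save("easel_"+c+".npy",p)
E
```

```text
rest scene centre [ 0.5586 -0.2489] size [151. 127.] ang 78.2
rest side centre [ 0.5616 -0.2187] size [104. 124.] ang 77.9
easel scene centre [0.5333 0.191 ] size [130. 125.] ang 77.8
easel side centre [0.5575 0.1735] size [101.  57.] ang 90.0
side z [(np.float64(-0.03), 19), (np.float64(-0.027), 30), (np.float64(-0.024), 21), (np.float64(-0.021), 49), (np.float64(-0.018), 53), (np.float64(-0.015), 23), (np.float64(-0.012), 26), (np.float64(-0.009), 37), (np.float64(-0.006), 65), (np.float64(-0.003), 138), (np.float64(-0.0), 127), (np.float64(0.003), 41), (np.float64(0.006), 19), (np.float64(0.009), 19), (np.float64(0.012), 22), (np.float64(0.015), 26), (np.float64(0.018), 21), (np.float64(0.021), 26), (np.float64(0.024), 41), (np.float64(0.027), 36), (np.float64(0.03), 0), (np.float64(0.033), 0), (np.float64(0.036), 0), (np.float64(0.039), 0), (np.float64(0.042), 0), (np.float64(0.045), 0)]
side y [(np.float64(-0.075), 0), (np.float64(-0.071), 0), (np.float64(-0.067), 3), (np.float64(-0.063), 12), (np.float64(-0.059), 31), (np.float64(-0.055), 51), (np.float64(-0.051), 77), (np.floa
[... 3466 characters left out ...]
.float64(-0.072), 30), (np.float64(-0.066), 49), (np.float64(-0.06), 37), (np.float64(-0.054), 37), (np.float64(-0.048), 51), (np.float64(-0.042), 36), (np.float64(-0.036), 33), (np.float64(-0.03), 29), (np.float64(-0.024), 43), (np.float64(-0.018), 34), (np.float64(-0.012), 32), (np.float64(-0.006), 43), (np.float64(0.0), 38), (np.float64(0.006), 34), (np.float64(0.012), 38), (np.float64(0.018), 33), (np.float64(0.024), 21), (np.float64(0.03), 33), (np.float64(0.036), 67), (np.float64(0.042), 90), (np.float64(0.048), 52), (np.float64(0.054), 58), (np.float64(0.06), 32), (np.float64(0.066), 26), (np.float64(0.072), 18), (np.float64(0.078), 11), (np.float64(0.084), 23), (np.float64(0.09), 6)]
```

```bash
python3 - <<'E'
from h import *
p=np.vstack([np.load("easel_side.npy"),np.load("easel_scene.npy")]);E=np.array([.537,.217,.096])
best=[]
for y in np.arange(-40,20,1.):
    R=slopeR(np.radians(y));Q=(p-E)@R
    k=(abs(Q[:,0])<.05)&(abs(Q[:,2])<.04)
    hy=np.histogram(Q[k,1],np.arange(-.1,.1,.003))[0];hz=np.histogram(Q[k,2],np.arange(-.04,.04,.003))[0]
    best.append(((hy**2).sum()/k.sum()**2+(hz**2).sum()/k.sum()**2,y,(hy**2).sum()/k.sum()**2,(hz**2).sum()/k.sum()**2))
print([tuple(np.round(b,3)) for b in sorted(best)[::-1][:8]])
yaw=sorted(best)[-1][1];R=slopeR(np.radians(yaw));Q=(p-E)@R
def topdown(Q,n,zr):
    k=(Q[:,2]>zr[0])&(Q[:,2]<zr[1]);g=np.full((240,300,3),255,np.uint8)
    for x,y,z in Q[k]:
        i,j=int(y*1000+120),int(x*1000+150)
        if 0<=i<240 and 0<=j<300: g[i,j]=cv2.applyColorMap(np.uint8([[np.clip((z+.03)/.08*255,0,255)]]),cv2.COLORMAP_JET)[0,0]
    return cv2.resize(g,None,fx=2.5,fy=2.5,interpolation=0)
g=topdown(Q,0,(-.03,.06))
for x in (-100,-65,-45,0,65,75): cv2.line(g,(int((x+150)*2.5),0),(int((x+150)*2.5),12),(0,0,0),1)
for y in (-44,-30,0,30,44): cv2.line(g,(0,int((y+120)*2.5)),(12,int((y+120)*2.5)),(0,0,0),1)
cv2.imwrite("pics/top.png",g)
E
```

```text
[(np.float64(0.154), np.float64(-13.0), np.float64(0.077), np.float64(0.076)), (np.float64(0.154), np.float64(-12.0), np.float64(0.078), np.float64(0.076)), (np.float64(0.153), np.float64(-14.0), np.float64(0.077), np.float64(0.076)), (np.float64(0.149), np.float64(-11.0), np.float64(0.076), np.float64(0.073)), (np.float64(0.148), np.float64(-15.0), np.float64(0.074), np.float64(0.073)), (np.float64(0.144), np.float64(-16.0), np.float64(0.071), np.float64(0.073)), (np.float64(0.141), np.float64(-10.0), np.float64(0.071), np.float64(0.07)), (np.float64(0.137), np.float64(-17.0), np.float64(0.067), np.float64(0.07))]
```

View pics/top.png

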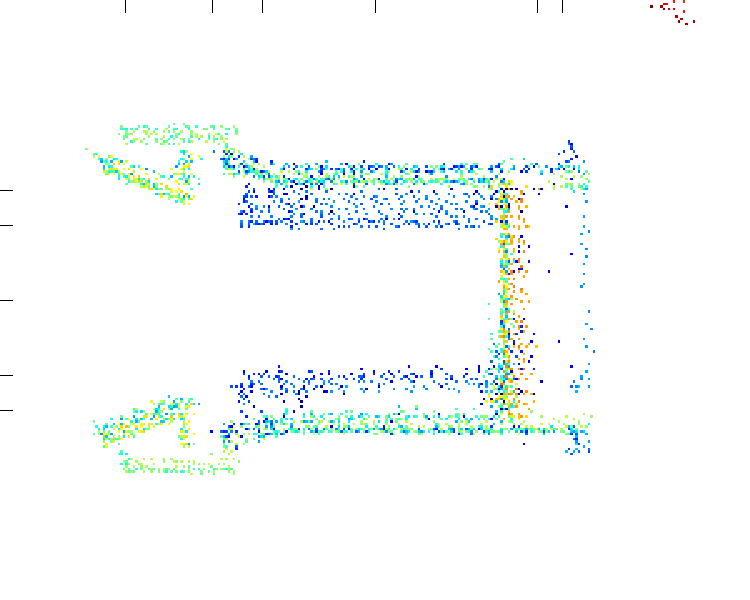

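```bash
python3 - <<'E'
from h import *
E=np.array([.537,.217,.096]);R=slopeR(np.radians(-12.5))
for c in ("side","scene"):
    Q=(np.load(f"easel_{c}.npy")-E)@R
    k=(Q[:,0]>-.045)&(Q[:,0]<.045)&(abs(abs(Q[:,1])-.037)<.007)
    v=Q[k,2];h=np.histogram(v,np.arange(-.03,.03,.0015));i=h[0].argmax();zz=h[1][i];I=v[abs(v-zz-.0007)<.003]
    print(c,"rail z",np.median(I).round(4),len(I))
    k=(Q[:,0]>.03)&(Q[:,0]<.07)&(abs(Q[:,1])<.025)&(Q[:,2]>0.0)&(Q[:,2]<.02);print(" bar x",np.percentile(Q[k,0],[5,25,50,75]).round(4))
    k=(Q[:,0]>-.085)&(Q[:,0]<-.06)&(abs(Q[:,1])<.058);print(" catch end x",np.percentile(Q[k,0],[90,95,99]).round(4), "noses y",np.percentile(Q[k&(Q[:,1]>0),1],[2,5]).round(4),np.percentile(Q[k&(Q[:,1]<0),1],[95,98]).round(4))
    k=(Q[:,0]>-.03)&(Q[:,0]<.04)&(Q[:,2]<.04)&(Q[:,2]>.01);print(" cheek y",np.percentile(Q[k&(Q[:,1]>0),1],[5,50,95]).round(4),np.percentile(Q[k&(Q[:,1]<0),1],[5,50,95]).round(4))
# box in tool from w4, side4
z=np.load("w4.npz");m=camera_model("wrist");m["camera_from_world"]=z["X"];mask=np.zeros((480,640),bool);mask[180:480,240:420]=1
Q=(cloud("w",m,z["d"],mask)-z["p"])@z["R"]   # tool frame
h=np.histogram(Q[:,2],np.arange(-.06,.0,.002));print("tool z hist",list(zip(h[1].round(3),h[0])))
k=(Q[:,2]>-.045)&(Q[:,2]<-.02)&(abs(Q[:,1])<.025);print("x",np.percentile(Q[k,0],[1,50,99]).round(4),"y",np.percentile(Q[k,1],[1,99]).round(4),"z",np.percentile(Q[k,2],[5,25,50,75,95]).round(4))
z2=np.load("side4.npz");Q=(cloud("s",camera_model("side"),z2["d"],np.ones((480,640),bool))-z["p"])@z["R"]
k=(abs(Q[:,0])<.08)&(Q[:,2]>-.06)&(Q[:,2]<.15)&(Q[:,1]<-.01)&(Q[:,1]>-.026);I=Q[k];print("lid pts",len(I),"y",np.median(I[:,1]))
g=np.zeros((300,300),np.uint8);ij=np.round(I[:,[0,2]]*1000+[150,80]).astype(int);g[ij[:,0],ij[:,1]]=255
g=cv2.morphologyEx(g,cv2.MORPH_CLOSE,np.ones((7,7)));g=cv2.morphologyEx(g,cv2.MORPH_OPEN,np.ones((25,25)));r=cv2.minAreaRect(np.argwhere(g).astype(np.float32));print(np.array(r[0])-[150,80],r[1:])
E
```

```text
side rail z -0.0101 232
 bar x [0.0505 0.0513 0.0519 0.0526]
 catch end x [-0.0724 -0.0605 -0.0601] noses y [0.0419 0.0424] [-0.0391 -0.0387]
 cheek y [0.0466 0.0503 0.053 ] [-0.0527 -0.0487 -0.046 ]
scene rail z -0.0214 46
 bar x [0.0453 0.0474 0.05   0.0517]
 catch end x [-0.0698 -0.061  -0.0605] noses y [0.0394 0.0399] [-0.0458 -0.0442]
 cheek y [0.0436 0.0472 0.0502] [-0.0538 -0.0534 -0.0513]
tool z hist [(np.float64(-0.06), np.int64(21)), (np.float64(-0.058), np.int64(217)), (np.float64(-0.056), np.int64(291)), (np.float64(-0.054), np.int64(281)), (np.float64(-0.052), np.int64(271)), (np.float64(-0.05), np.int64(246)), (np.float64(-0.048), np.int64(290)), (np.float64(-0.046), np.int64(313)), (np.float64(-0.044), np.int64(230)), (np.float64(-0.042), np.int64(222)), (np.float64(-0.04), np.int64(222)), (np.float64(-0.038), np.int64(681)), (np.float64(-0.036), np.int64(373)), (np.float64(-0.034), np.int64(912)), (np.float64(-0.032), np.int64(11915)), (np.float64(-0.03), np.int64(1013)), (np.float64(-0.028), np.int64(5934)), (np.float64(-0.026), np.int64(554)), (np.float64(-0.024), np.int64(369)), (np.float64(-0.022), np.int64(372)), (np.float64(-0.02), np.int64(332)), (np.float64(-0.018), np.int64(314)), (np.float64(-0.016), np.int64(301)), (np.float64(-0.014), np.int64(293)), (np.float64(-0.012), np.int64(289)), (np.float64(-0.01), np.int64(235)), (np.float64(-0.008), np.int64(221)), (np.float64(-0.006), np.int64(185)), (np.float64(-0.004), np.int64(154))]
x [-0.033   0.0113  0.0423] y [-0.0218  0.0232] z [-0.0363 -0.0314 -0.0308 -0.0275 -0.0261]
lid pts 1596 y -0.017579798870873423
[-6.54498291 35.4690094 ] ((90.85321044921875, 128.81854248046875), 0.8680514693260193)
```

Emit:
arm_command(series=[[[0,0,-0.02,0,0,-0.03],[0,0,-0.05,0,0,-0.065],[0,0,-0.1,0,0,-0.105],[0,0,-0.15,0,0,-0.145],[0,0,-0.2,0,0,-0.185]]])

```text
clock: 6.25
ee_pos: [0.5547, -0.276, 0.3238]
tcp_rot: [[0.904, 0.405, 0.134], [0.252, -0.759, 0.6], [0.345, -0.509, -0.789]]
force: [-0.4, 0.3, -2.5]
grip_width: 0.0347
grasp_force: 90.0
```

Emit:
arm_command(series=[[[0,0,0,0,0,-0.04],[0,0,0,0,0,-0.08],[0,0,0,0,0,-0.12],[0,0,0,0,0,-0.16],[0,0,0,0,0,-0.2]]])

```text
clock: 6.75
ee_pos: [0.5548, -0.2758, 0.3235]
tcp_rot: [[0.493, 0.859, 0.134], [0.65, -0.467, 0.6], [0.578, -0.209, -0.789]]
force: [0.1, -0.1, -3.5]
grip_width: 0.0346
grasp_force: 90.0
```

```bash
python3 - <<'E'
from h import *
s=rec();print(s["tcp_rot"].round(3))
E
```

```text
6.75 q [-0.754  0.13   1.376  0.604  1.943 -0.051] p [ 0.5548 -0.2758  0.3235] F [ 0.1 -0.1 -3.5] T [-0.64  0.11 -0.01] grip 0.0346 90.0
[[ 0.493  0.859  0.134]
 [ 0.65  -0.467  0.6  ]
 [ 0.578 -0.209 -0.789]]
```

Emit:
arm_command(series=[[[0,0,0,0,0,-0.04],[0,0,0,0,0,-0.08],[0,0,0,0,0,-0.12],[0,0,0,0,0,-0.16],[0,0,0,0,0,-0.2]]])

```text
clock: 7.25
ee_pos: [0.5548, -0.2758, 0.3235]
tcp_rot: [[-0.106, 0.985, 0.134], [0.8, 0.005, 0.6], [0.591, 0.171, -0.789]]
force: [0.4, -0.1, -2.5]
grip_width: 0.0349
grasp_force: 90.0
```

Emit:
arm_command(series=[[[0,0,0,0,0,-0.04],[0,0,0,0,0,-0.08],[0,0,0,0,0,-0.12],[0,0,0,0,0,-0.16],[0,0,0,0,0,-0.2]]])

```text
clock: 7.75
ee_pos: [0.5548, -0.2758, 0.3235]
tcp_rot: [[-0.665, 0.735, 0.134], [0.645, 0.474, 0.6], [0.378, 0.485, -0.789]]
force: [0.0, 0.1, -3.8]
grip_width: 0.0346
grasp_force: 90.0
```

```bash
python3 - <<'E'
from h import *
s=rec();print(s["tcp_rot"].round(3))
R=slopeR(np.radians(-12.5));E=np.array([.537,.217,.096])+R@[-.0083,-.0005,-.010];np.save("E.npy",E);print(E)
# box frame in tool: box length axis in tool (-.018,0,1): tool must be turned so that it aligns with R x
Tt=T(R,1)@Ry(.018)   # Ry(+a)@(-a,0,1)~(0,0,1)
def tcp(bx,by=0,bz=.018): return E+R@[bx,by,bz]-Tt@[-.004,0,.0345]
k=np.load("k.npy")
for bx in (-.22,-.19): go(tcp(bx),Tt,s);print(tcp(bx),[q.round(2) for q in ik(tcp(bx),Tt,k)])
E
```

```text
7.75 q [-0.754  0.13   1.376  0.604  1.943 -1.308] p [ 0.5548 -0.2758  0.3235] F [ 0.   0.1 -3.8] T [-0.7   0.13  0.05] grip 0.0346 90.0
[[-0.665  0.735  0.134]
 [ 0.645  0.474  0.6  ]
 [ 0.378  0.485 -0.789]]
[0.53467658 0.2042096  0.09638387]
ROW [1.252, 0.573, 1.049, 0.002, 0.006, -0.211] rows 6.9
[0.50052642 0.06577711 0.30806685] [array([-0.28, -0.32,  1.82,  0.67,  1.68, -1.58])]
ROW [1.252, 0.573, 1.199, 0.002, 0.006, -0.211] rows 7.3
[0.50452403 0.08380914 0.28442652] [array([-0.24, -0.32,  1.86,  0.66,  1.63, -1.57])]
```

Emit:
arm_command(series=[[[0.08,0.04,0.06,0,0,-0.04],[0.2,0.09,0.16,0,0,-0.08],[0.35,0.16,0.28,0,0.003,-0.12],[0.5,0.23,0.4,0,0.003,-0.16],[0.65,0.3,0.52,0,0.006,-0.2]]])

```text
clock: 8.25
ee_pos: [0.5265, -0.0997, 0.3196]
tcp_rot: [[-0.972, 0.203, 0.118], [0.233, 0.759, 0.608], [0.034, 0.619, -0.785]]
force: [0.8, 0.2, -2.0]
grip_width: 0.0349
grasp_force: 90.1
```

```bash
cat >> h.py <<'E'
Re=slopeR(np.radians(-12.5));Tt=T(Re,1)@Ry(.018)
def tcp(bx,by=0,bz=.018): return np.load("E.npy")+Re@[bx,by,bz]-Tt@[-.004,0,.0345]
E
python3 - <<'E'
from h import *
s=rec();go(tcp(-.22),Tt,s)
E
```

```text
8.25 q [-0.556 -0.131  1.646  0.644  1.839 -1.772] p [ 0.5265 -0.0997  0.3196] F [ 0.8  0.2 -2. ] T [-0.68  0.14 -0.05] grip 0.0349 90.1
ROW [0.317, 0.566, 0.533, 0.002, 0.0, -0.011] rows 3.4
```

Emit:
arm_command(series=[[[0.08,0.14,0.13,0.001,0,-0.005],[0.17,0.3,0.28,0.002,0,-0.01],[0.25,0.45,0.42,0.002,0,-0.011],[0.3,0.54,0.51,0.002,0,-0.011],[0.317,0.566,0.533,0.002,0,-0.011]]])

```text
clock: 8.75
ee_pos: [0.5006, 0.0668, 0.3083]
tcp_rot: [[-0.978, 0.173, 0.115], [0.207, 0.77, 0.603], [0.016, 0.614, -0.789]]
force: [-0.2, -1.1, -2.4]
grip_width: 0.0346
grasp_force: 90.5
```

Emit:
arm_command(series=[[[0,0,0,0,0,0],[0,0,0,0,0,0]]])

```text
clock: 8.95
ee_pos: [0.5018, 0.0638, 0.309]
tcp_rot: [[-0.978, 0.175, 0.117], [0.21, 0.77, 0.603], [0.015, 0.614, -0.789]]
force: [-1.0, -0.1, -3.0]
grip_width: 0.0349
grasp_force: 90.5
```

```bash
python3 - <<'E'
from h import *
s=rec();go(tcp(-.22),Tt,s);E=np.load("E.npy")
P={}
for c in ("wrist","side","scene"):
    im,d=read_camera(c);m=camera_model(c);save(f"{c}5.png",im);np.savez(f"{c}5.npz",im=im,d=d,X=m["camera_from_world"]);P[c]=(cloud(c,m,d,np.ones((480,640),bool))-E)@Re
tc=Re.T@(s["ee_pos"]-E);print("tcp in easel",tc.round(4))
gs=[]
for c in ("wrist","side"):
    Q=P[c];k=(Q[:,2]>-.03)&(Q[:,2]<.045);g=np.full((150,380,3),255,np.uint8)
    for x,y,z in Q[k]:
        i,j=int(y*1000+75),int(x*1000+290)
        if 0<=i<150 and 0<=j<380: g[i,j]=cv2.applyColorMap(np.uint8([[np.clip((z+.03)/.075*255,0,255)]]),cv2.COLORMAP_JET)[0,0]
    for x in (-285,-155,-102,-66,-52,-45,-28,58,75): cv2.line(g,(x+290,0),(x+290,6),0)
    for y in (-47,-40,-30,30,40,47): cv2.line(g,(0,y+75),(6,y+75),0)
    gs.append(cv2.resize(g,None,fx=2,fy=2,interpolation=0))
cv2.imwrite("pics/top5.png",np.vstack(gs))
for c in P:
    Q=P[c];print(c)
    k=(Q[:,0]>-.04)&(Q[:,0]<.045)&(abs(abs(Q[:,1])-.037)<.006)&(abs(Q[:,2])<.02);v=Q[k,2];h=np.histogram(v,np.arange(-.02,.0201,.002));print(" rail z",h[0],len(v))
    k=(Q[:,0]>.045)&(Q[:,0]<.075)&(abs(Q[:,1])<.025)&(Q[:,2]>.005)&(Q[:,2]<.025);print(" bar x",np.percentile(Q[k,0],[5,50,95]).round(4) if k.any() else 0)
    for sg in (1,-1):
        k=(Q[:,0]>-.02)&(Q[:,0]<.05)&(abs(Q[:,1]*sg-.05)<.012)&(Q[:,2]>.008)&(Q[:,2]<.04);print(" cheek y",sg,k.sum(),np.percentile(Q[k,1],[5,50,95]).round(4) if k.any() else 0)
        k=(Q[:,0]>-.08)&(Q[:,0]<-.058)&(abs(Q[:,1]*sg-.05)<.016)&(Q[:,2]>.008)&(Q[:,2]<.04);print(" nose y",sg,k.sum(),np.percentile(Q[k,1],[5,50,95]).round(4) if k.any() else 0,"x",np.percentile(Q[k,0],[5,50,95]).round(4) if k.any() else 0)
    k=(Q[:,0]<-.12)&(Q[:,0]>-.3)&(abs(Q[:,1])<.06)&(Q[:,2]>.03)&(Q[:,2]<.042);I=Q[k]
    if len(I)>200: print(" mirror pts",len(I),np.percentile(I,[1,50,99],axis=0).round(4))
E
```

```text
8.95 q [-0.286 -0.32   1.818  0.663  1.685 -1.576] p [0.5018 0.0638 0.309 ] F [-1.  -0.1 -3. ] T [-0.71  0.15  0.02] grip 0.0349 90.5
ROW [0.008, 0.003, 0.009, -0.001, 0.001, -0.001] rows 0.1
tcp in easel [-0.2563  0.0017  0.0173]
wrist
 rail z [15 18 18 14  7  8  8  8 12 19  0  0  0  0  0  0  0  0  0  0] 127
 bar x [0.0573 0.0587 0.0599]
 cheek y 1 0 0
 nose y 1 203 [0.0396 0.054  0.0567] x [-0.0792 -0.0692 -0.0678]
 cheek y -1 0 0
 nose y -1 0 0 x 0
 mirror pts 4803 [[-0.2988 -0.0289  0.0301]
 [-0.2893  0.0116  0.0335]
 [-0.1813  0.0428  0.0409]]
side
 rail z [ 0  0  0  0  1  0  1  3 28 80 80 28  1  0  0  0  0  0  0  0] 222
 bar x [0.059  0.0602 0.0619]
 cheek y 1 144 [0.0477 0.0521 0.0537]
 nose y 1 70 [0.0439 0.0505 0.0643] x [-0.078  -0.0693 -0.0651]
 cheek y -1 149 [-0.0512 -0.0474 -0.0456]
 nose y -1 96 [-0.0651 -0.045  -0.0389] x [-0.0791 -0.0698 -0.0645]
 mirror pts 2193 [[-0.2879 -0.0446  0.0315]
 [-0.2216  0.004   0.0366]
 [-0.1589  0.046   0.0412]]
scene
 rail z [ 6  7  6  7 28  5  4  2 10  3  0  0  0  0  0  0  0  0  0  0] 78
 bar x [0.0534 0.0592 0.0639]
 cheek y 1 59 [0.0448 0.0475 0.0501]
 nose y 1 7 [0.0399 0.0405 0.0461] x [-0.0783 -0.0754 -0.0658]
 cheek y -1 54 [-0.0541 -0.0521 -0.05  ]
 nose y -1 34 [-0.0633 -0.0496 -0.046 ] x [-0.075  -0.0675 -0.0625]
```

View pics/top5.png

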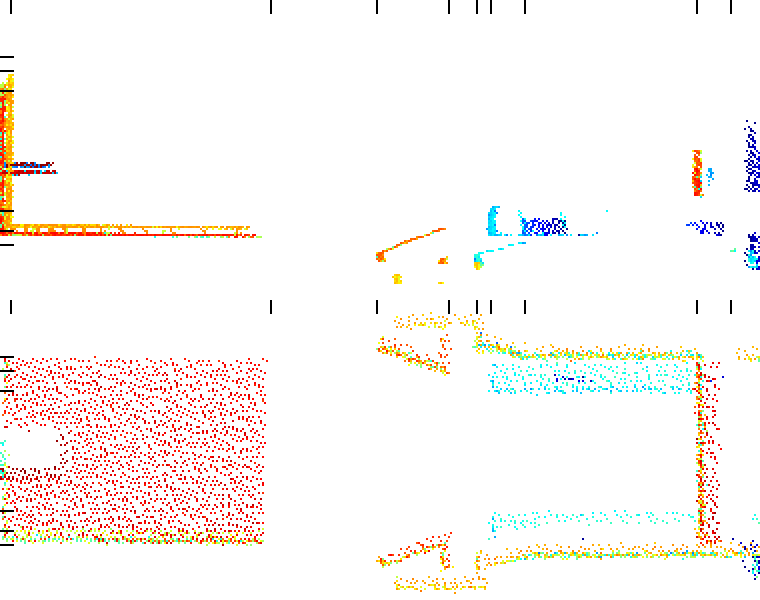

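Emit:
arm_command(series=[[[0.005,0.005,0.06,0,0,0],[0.003,0.005,0.16,0,0,0],[0.002,0.005,0.26,0,0,0],[0,0.005,0.33,0,0,0],[0,0.005,0.36,0,0,0]]])

```text
clock: 9.6
ee_pos: [0.5102, 0.1093, 0.2519]
tcp_rot: [[-0.978, 0.175, 0.116], [0.209, 0.77, 0.603], [0.016, 0.614, -0.789]]
force: [-0.3, -0.1, -2.7]
grip_width: 0.0346
grasp_force: 90.6
```

Emit:
arm_command(series=[[[0,0,0,0,0,0],[0,0,0,0,0,0]]])

```text
clock: 9.8
ee_pos: [0.5106, 0.1084, 0.254]
tcp_rot: [[-0.978, 0.174, 0.118], [0.21, 0.77, 0.603], [0.013, 0.614, -0.789]]
force: [0.7, 1.1, -3.2]
grip_width: 0.035
grasp_force: 90.6
```

```bash
cat > chk.py <<'E'
from h import *
s=rec();E=np.load("E.npy")
print("tcp in easel",(Re.T@(s["ee_pos"]-E)).round(4),"F easel",(Re.T@s["force"]).round(1),"R",(T(Re,1).T@s["tcp_rot"]).round(3).tolist())
for c in ("side","wrist"):
    im,d=read_camera(c);m=camera_model(c);Q=(cloud(c,m,d,np.ones((480,640),bool))-E)@Re
    save(f"{c}_{int(s['clock']*100)}.png",im)
    if c=="side":
        k=(Q[:,0]<.1)&(Q[:,0]>-.25)&(abs(Q[:,1])<.07)&(Q[:,2]>.031)&(Q[:,2]<.045);I=Q[k]
        g=np.zeros((160,400),np.uint8);ij=np.round(I[:,[1,0]]*1000+[80,280]).astype(int);g[ij[:,0],ij[:,1]]=255
        g=cv2.morphologyEx(g,cv2.MORPH_CLOSE,np.ones((7,7)));g=cv2.morphologyEx(g,cv2.MORPH_OPEN,np.ones((25,25)))
        r=cv2.minAreaRect(np.argwhere(g)[:,::-1].astype(np.float32));print("mirror x,y",np.array(r[0])-[280,80],r[1:],"z",np.median(I[:,2]).round(4))
    for sg in (1,-1):
        k=(Q[:,0]>-.105)&(Q[:,0]<-.064)&(abs(Q[:,1]*sg-.045)<.012)&(Q[:,2]>.008)&(Q[:,2]<.042);print(c,"catch",sg,k.sum(),np.percentile(abs(Q[k,1]),[1,5,50]).round(4) if k.any() else 0)
E
python3 chk.py
```

```text
9.8 q [-0.191 -0.306  1.896  0.661  1.554 -1.558] p [0.5106 0.1084 0.254 ] F [ 0.7  1.1 -3.2] T [-0.7   0.16 -0.04] grip 0.035 90.6
tcp in easel [-0.185   0.0028  0.0192] F easel [ 3.3 -0.5 -1. ] R [[1.0, -0.003, 0.015], [0.003, 1.0, -0.002], [-0.015, 0.002, 1.0]]
mirror x,y [-153.    2.] ((90.0, 128.0), 90.0) z 0.0385
side catch 1 182 [0.0343 0.0372 0.0474]
side catch -1 117 [0.0341 0.0351 0.0427]
wrist catch 1 1094 [0.0391 0.04   0.0506]
wrist catch -1 0 0
```

Emit:
arm_command(series=[[[-0.001,-0.002,0.06,0,0,0],[-0.003,-0.004,0.14,0,0,0],[-0.004,-0.004,0.22,0,0,0],[-0.005,-0.004,0.3,0,0,0],[-0.006,-0.004,0.34,0,0,0]]])

```text
clock: 10.4
ee_pos: [0.5193, 0.1494, 0.198]
tcp_rot: [[-0.978, 0.174, 0.117], [0.21, 0.77, 0.603], [0.015, 0.614, -0.789]]
force: [-1.1, -1.6, -1.0]
grip_width: 0.0347
grasp_force: 93.6
```

Emit:
arm_command(series=[[[0,0,0,0,0,0],[0,0,0,0,0,0]]])

```text
clock: 10.6
ee_pos: [0.5193, 0.1487, 0.1991]
tcp_rot: [[-0.978, 0.174, 0.117], [0.209, 0.77, 0.603], [0.014, 0.614, -0.789]]
force: [-0.8, 1.3, -5.9]
grip_width: 0.0344
grasp_force: 92.6
```

```bash
python3 chk.py
```

```text
10.6 q [-0.106 -0.267  1.955  0.666  1.425 -1.551] p [0.5193 0.1487 0.1991] F [-0.8  1.3 -5.9] T [-0.76  0.28  0.04] grip 0.0344 92.6
tcp in easel [-0.1164  0.003   0.0179] F easel [ 5.3  1.1 -2.8] R [[1.0, -0.003, 0.016], [0.003, 1.0, -0.002], [-0.016, 0.002, 1.0]]
mirror x,y [-84.   0.] ((92.0, 128.0), 90.0) z 0.038
side catch 1 239 [0.0334 0.0346 0.044 ]
side catch -1 123 [0.0333 0.0342 0.0426]
wrist catch 1 2069 [0.0388 0.0389 0.0432]
wrist catch -1 0 0
```

Emit:
arm_command(series=[[[-0.001,0,0.06,0,0,0],[-0.002,0,0.12,0,0,0],[-0.003,0,0.18,0,0,0],[-0.004,0,0.24,0,0,0],[-0.005,0,0.3,0,0,0]]])

```text
clock: 11.2
ee_pos: [0.5276, 0.1854, 0.1509]
tcp_rot: [[-0.978, 0.174, 0.118], [0.21, 0.77, 0.603], [0.014, 0.614, -0.789]]
force: [-1.2, -1.2, -0.3]
grip_width: 0.0346
grasp_force: 93.8
```

```bash
python3 chk.py
```

```text
11.2 q [-0.03  -0.213  1.991  0.678  1.308 -1.549] p [0.5276 0.1854 0.1509] F [-1.2 -1.2 -0.3] T [-0.64  0.2   0.03] grip 0.0346 93.8
tcp in easel [-0.0552  0.0029  0.0179] F easel [-0.6  1.  -1.3] R [[1.0, -0.003, 0.016], [0.003, 1.0, -0.002], [-0.016, 0.002, 1.0]]
mirror x,y [-22.62457275  -0.08676147] ((91.3348617553711, 129.82632446289062), 89.32596588134766) z 0.0381
side catch 1 176 [0.0331 0.0347 0.0442]
side catch -1 131 [0.0335 0.0353 0.0499]
wrist catch 1 5230 [0.0333 0.0341 0.0419]
wrist catch -1 88 [0.033  0.0331 0.0339]
```

Emit:
arm_command(series=[[[0,-0.002,0.03,0,0,0],[-0.001,-0.004,0.06,0,0,0],[-0.001,-0.004,0.09,0,0,0],[-0.002,-0.004,0.11,0,0,0],[-0.002,-0.004,0.11,0,0,0]]])

```text
clock: 11.8
ee_pos: [0.5304, 0.1974, 0.1338]
tcp_rot: [[-0.978, 0.174, 0.118], [0.21, 0.77, 0.603], [0.014, 0.614, -0.789]]
force: [-0.2, -1.0, -2.0]
grip_width: 0.0349
grasp_force: 93.2
```

```bash
python3 chk.py
```

```text
11.8 q [-0.005 -0.19   2.001  0.685  1.267 -1.551] p [0.5304 0.1974 0.1338] F [-0.2 -1.  -2. ] T [-0.58  0.02 -0.07] grip 0.0349 93.2
tcp in easel [-0.0341  0.0027  0.0171] F easel [ 0.9 -0.1 -2. ] R [[1.0, -0.003, 0.015], [0.003, 1.0, -0.002], [-0.015, 0.002, 1.0]]
mirror x,y [2.5 0. ] ((90.0, 139.0), 90.0) z 0.0376
side catch 1 84 [0.0338 0.0347 0.0515]
side catch -1 134 [0.0354 0.0398 0.0506]
wrist catch 1 3879 [0.0333 0.0342 0.0525]
wrist catch -1 8 [0.033  0.0331 0.0334]
```

Emit:
arm_command(series=[[[0,0,0.01,0,0,0],[0,0,0.02,0,0,0],[0,0,0.02,0,0,0]]])

```text
clock: 12.2
ee_pos: [0.5309, 0.1995, 0.131]
tcp_rot: [[-0.978, 0.174, 0.118], [0.21, 0.77, 0.603], [0.014, 0.614, -0.789]]
force: [-1.4, -3.6, 1.5]
grip_width: 0.0349
grasp_force: 94.1
```

```bash
cat > chk2.py <<'E'
from h import *
s=rec();E=np.load("E.npy")
print("tcp in easel",(Re.T@(s["ee_pos"]-E)).round(4),"F easel",(Re.T@s["force"]).round(1))
im,d=read_camera("side");m=camera_model("side");Q=(cloud("side",m,d,np.ones((480,640),bool))-E)@Re
k=(abs(Q[:,1])<.03)&(Q[:,2]>.01)&(Q[:,2]<.06)&(Q[:,0]>.03)&(Q[:,0]<.1)
for a in np.arange(.046,.09,.002):
    v=Q[k&(abs(Q[:,0]-a-.001)<.001)][:,2]; print(round(a,3),len(v),np.round(np.percentile(v,[10,50,90]),3) if len(v) else "",end="; ")
for sg in (1,-1):
    k=(abs(Q[:,0]+.085)<.02)&(Q[:,1]*sg>.033)&(Q[:,1]*sg<.07)&(Q[:,2]>.008)&(Q[:,2]<.06)
    h,_=np.histogram(Q[k,1]*sg,np.arange(.033,.07,.002));print("\ncatch",sg,h,"mean",Q[k,1].mean()*sg)
im,d=read_camera("wrist");m=camera_model("wrist");Q=(cloud("w",m,d,np.ones((480,640),bool))-E)@Re
k=(abs(Q[:,0]+.085)<.025)&(abs(Q[:,1])<.08)&(Q[:,2]>.0)&(Q[:,2]<.06)
print("wrist box end x",[ (round(a,3),int(((Q[:,0]>a)&(Q[:,0]<a+.002)&k&(abs(Q[:,1])<.04)).sum())) for a in np.arange(-.08,-.05,.002)])
for sg in (1,-1):
    kk=k&(Q[:,1]*sg>.033)
    for a in np.arange(-.106,-.06,.006): 
        v=Q[kk&(abs(Q[:,0]-a-.003)<.003)][:,1]*sg; print(sg,round(a,3),len(v),np.round(np.percentile(v,[3,50]),4) if len(v) else "",end="; ")
E
python3 chk2.py
```

```text
12.2 q [-1.000e-03 -1.870e-01  2.003e+00  6.860e-01  1.260e+00 -1.551e+00] p [0.5309 0.1995 0.131 ] F [-1.4 -3.6  1.5] T [-0.69  0.16  0.05] grip 0.0349 94.1
tcp in easel [-0.0306  0.0026  0.0171] F easel [-3.5  0.6 -2.1]
0.046 20 [0.036 0.038 0.04 ]; 0.048 12 [0.036 0.038 0.041]; 0.05 21 [0.035 0.038 0.04 ]; 0.052 16 [0.035 0.038 0.04 ]; 0.054 18 [0.036 0.037 0.039]; 0.056 20 [0.036 0.038 0.04 ]; 0.058 17 [0.036 0.038 0.041]; 0.06 18 [0.035 0.037 0.039]; 0.062 18 [0.036 0.037 0.039]; 0.064 16 [0.036 0.037 0.039]; 0.066 17 [0.036 0.038 0.04 ]; 0.068 22 [0.036 0.038 0.04 ]; 0.07 21 [0.036 0.038 0.041]; 0.072 9 [0.037 0.039 0.04 ]; 0.074 18 [0.035 0.038 0.039]; 0.076 10 [0.035 0.036 0.038]; 0.078 2 [0.035 0.035 0.036]; 0.08 0 ; 0.082 0 ; 0.084 0 ; 0.086 0 ; 0.088 0 ; 
catch 1 [ 0  0  0  0  0  7  7 17 15 18 23 20  8  2  0  8 11 21] mean 0.056809392354527324

catch -1 [ 0  0  2  7 11 14 15 15 20 10  4  5  3  2 17 14 11  2] mean 0.05237895315928418
wrist box end x [(np.float64(-0.08), 355), (np.float64(-0.078), 319), (np.float64(-0.076), 241), (np.float64(-0.074), 176), (np.float64(-0.072), 97), (np.float64(-0.07), 409), (np.float64(-0.068), 181), (np.float64(-0.066), 5907), (np.float64(-0.064), 5367), (np.float64(-0.062), 1032), (np.float64(-0.06), 0), (np.float64(-0.058), 0), (np.float64(-0.056), 0), (np.float64(-0.054), 0), (np.float64(-0.052), 0)]
1 -0.106 648 [0.0517 0.0527]; 1 -0.1 2485 [0.0517 0.0544]; 1 -0.094 1272 [0.0625 0.0651]; 1 -0.088 201 [0.0671 0.0673]; 1 -0.082 154 [0.0671 0.0673]; 1 -0.076 148 [0.049  0.0672]; 1 -0.07 3997 [0.0341 0.0515]; 1 -0.064 493 [0.0332 0.035 ]; -1 -0.106 0 ; -1 -0.1 0 ; -1 -0.094 0 ; -1 -0.088 0 ; -1 -0.082 0 ; -1 -0.076 0 ; -1 -0.07 0 ; -1 -0.064 21 [0.033  0.0337];
```

Emit:
arm_command(series=[[[0,0,0.01,0,0,0],[0,0,0.02,0,0,0],[0,0,0.02,0,0,0]]])

```text
clock: 12.6
ee_pos: [0.5315, 0.2013, 0.1291]
tcp_rot: [[-0.978, 0.173, 0.119], [0.209, 0.771, 0.602], [0.013, 0.613, -0.79]]
force: [-15.2, -22.6, 18.7]
grip_width: 0.0349
grasp_force: 97.3
```

Emit:
arm_command(series=[[[0,0,0.005,0,0,0],[0,0,0.01,0,0,0],[0,0,0.01,0,0,0]]])

```text
clock: 12.9
ee_pos: [0.5319, 0.2016, 0.1291]
tcp_rot: [[-0.978, 0.172, 0.119], [0.209, 0.771, 0.601], [0.011, 0.613, -0.79]]
force: [-31.6, -43.2, 39.4]
grip_width: 0.0347
grasp_force: 101.2
```

```bash
python3 chk2.py
```

```text
12.9 q [ 0.004 -0.183  2.003  0.685  1.253 -1.551] p [0.5319 0.2016 0.1291] F [-31.6 -43.2  39.4] T [-2.47  3.56  2.07] grip 0.0347 101.2
tcp in easel [-0.0277  0.0021  0.0177] F easel [-61.3  21.5 -14.4]
0.046 20 [0.036 0.038 0.039]; 0.048 21 [0.035 0.038 0.039]; 0.05 11 [0.036 0.038 0.04 ]; 0.052 22 [0.035 0.037 0.04 ]; 0.054 20 [0.036 0.038 0.04 ]; 0.056 12 [0.036 0.038 0.039]; 0.058 18 [0.035 0.037 0.038]; 0.06 19 [0.036 0.037 0.039]; 0.062 20 [0.036 0.039 0.039]; 0.064 13 [0.036 0.038 0.039]; 0.066 17 [0.035 0.037 0.038]; 0.068 16 [0.035 0.037 0.039]; 0.07 27 [0.035 0.037 0.04 ]; 0.072 13 [0.036 0.038 0.04 ]; 0.074 19 [0.035 0.038 0.04 ]; 0.076 20 [0.036 0.038 0.04 ]; 0.078 9 [0.036 0.037 0.039]; 0.08 6 [0.035 0.036 0.037]; 0.082 0 ; 0.084 0 ; 0.086 0 ; 0.088 0 ; 
catch 1 [ 0  0  0  0  2  3  8 14 20 17 17 21 14  1  2  6  9 21] mean 0.05701996183006088

catch -1 [ 0  0  3  6 10 11 13 19 13 11  5  4  1  3 13 20  9  2] mean 0.05271523559194411
wrist box end x [(np.float64(-0.08), 406), (np.float64(-0.078), 353), (np.float64(-0.076), 359), (np.float64(-0.074), 253), (np.float64(-0.072), 216), (np.float64(-0.07), 138), (np.float64(-0.068), 213), (np.float64(-0.066), 447), (np.float64(-0.064), 1907), (np.float64(-0.062), 8819), (np.float64(-0.06), 0), (np.float64(-0.058), 0), (np.float64(-0.056), 0), (np.float64(-0.054), 0), (np.float64(-0.052), 0)]
1 -0.106 681 [0.0518 0.0527]; 1 -0.1 2655 [0.0517 0.0544]; 1 -0.094 1409 [0.0624 0.0651]; 1 -0.088 217 [0.0671 0.0673]; 1 -0.082 174 [0.0671 0.0672]; 1 -0.076 153 [0.0507 0.0672]; 1 -0.07 3813 [0.0464 0.052 ]; 1 -0.064 592 [0.0331 0.0344]; -1 -0.106 0 ; -1 -0.1 0 ; -1 -0.094 0 ; -1 -0.088 0 ; -1 -0.082 0 ; -1 -0.076 0 ; -1 -0.07 0 ; -1 -0.064 0 ;
```

Emit:
arm_command(series=[[[0,0,-0.008,0,0,0],[0,0,-0.012,0,0,0]]])

```text
clock: 13.2
ee_pos: [0.5314, 0.2011, 0.1292]
tcp_rot: [[-0.978, 0.173, 0.119], [0.21, 0.77, 0.602], [0.013, 0.614, -0.789]]
force: [-8.4, -11.6, 10.2]
grip_width: 0.0348
grasp_force: 95.5
```

```bash
python3 chk2.py; python3 - <<'E'
from h import *
E=np.load("E.npy")
print("\nbaseline")
for c in ("side","wrist"):
    z=np.load(c+"5.npz");m=camera_model(c);m["camera_from_world"]=z["X"];Q=(cloud(c,m,z["d"],np.ones((480,640),bool))-E)@Re
    for sg in (1,-1):
        k=(abs(Q[:,0]+.085)<.02)&(Q[:,1]*sg>.033)&(Q[:,1]*sg<.07)&(Q[:,2]>.008)&(Q[:,2]<.06)
        print(c,"catch",sg,np.histogram(Q[k,1]*sg,np.arange(.033,.07,.002))[0])
        for a in np.arange(-.106,-.06,.006):
            v=Q[k&(abs(Q[:,0]-a-.003)<.003)][:,1]*sg; print(sg,round(a,3),len(v),np.round(np.percentile(v,[3,50]),4) if len(v) else "",end="; ")
im,d=read_camera("wrist");a=im[200:480,60:620];b=read_camera("side")[0][240:340,190:330]
b=cv2.resize(b,None,fx=4,fy=3,interpolation=2);o=np.zeros((580,560,3),np.uint8);o[:280,:560]=a;o[280:580,:560]=b;save("last.png",o)
E
```

```text
13.2 q [ 2.000e-03 -1.840e-01  2.004e+00  6.860e-01  1.255e+00 -1.551e+00] p [0.5314 0.2011 0.1292] F [ -8.4 -11.6  10.2] T [-1.09  1.03  0.54] grip 0.0348 95.5
tcp in easel [-0.0281  0.0025  0.0172] F easel [-16.1   5.7  -4.1]
0.046 16 [0.037 0.039 0.04 ]; 0.048 14 [0.034 0.037 0.04 ]; 0.05 24 [0.036 0.037 0.04 ]; 0.052 16 [0.036 0.038 0.04 ]; 0.054 14 [0.036 0.038 0.041]; 0.056 22 [0.035 0.038 0.04 ]; 0.058 18 [0.036 0.038 0.04 ]; 0.06 19 [0.035 0.038 0.04 ]; 0.062 15 [0.035 0.037 0.039]; 0.064 17 [0.036 0.037 0.039]; 0.066 13 [0.036 0.037 0.038]; 0.068 23 [0.035 0.037 0.039]; 0.07 18 [0.035 0.037 0.039]; 0.072 21 [0.036 0.038 0.039]; 0.074 18 [0.036 0.038 0.04 ]; 0.076 16 [0.036 0.038 0.039]; 0.078 13 [0.035 0.038 0.039]; 0.08 2 [0.035 0.035 0.036]; 0.082 0 ; 0.084 0 ; 0.086 0 ; 0.088 0 ; 
catch 1 [ 0  0  0  0  2  5  9 12 20 13 20 19 14  2  0  5 12 27] mean 0.05690801780404379

catch -1 [ 0  0  4  6  6 18 12 10 20 10  7  6  2  2 14 19  7  3] mean 0.05275328777365555
wrist box end x [(np.float64(-0.08), 410), (np.float64(-0.078), 333), (np.float64(-0.076), 339), (np.float64(-0.074)
[... 990 characters left out ...]
2 19 12 10  3]
-1 -0.106 6 [0.05   0.0507]; -1 -0.1 24 [0.048  0.0502]; -1 -0.094 27 [0.0467 0.0497]; -1 -0.088 31 [0.043  0.0476]; -1 -0.082 30 [0.0427 0.0449]; -1 -0.076 31 [0.0402 0.0445]; -1 -0.07 44 [0.0385 0.047 ]; -1 -0.064 0 ; wrist catch 1 [  0   0   0  51  26  52  53  30  55  84 108 108   0   0  19  40  59   0]
1 -0.106 69 [0.0512 0.0521]; 1 -0.1 179 [0.0491 0.0534]; 1 -0.094 162 [0.0469 0.063 ]; 1 -0.088 51 [0.0445 0.0456]; 1 -0.082 46 [0.0421 0.0433]; 1 -0.076 44 [0.0397 0.0409]; 1 -0.07 134 [0.0395 0.055 ]; 1 -0.064 0 ; wrist catch -1 [0 0 0 0 0 0 0 0 0 0 0 0 0 0 0 0 0 0]
-1 -0.106 0 ; -1 -0.1 0 ; -1 -0.094 0 ; -1 -0.088 0 ; -1 -0.082 0 ; -1 -0.076 0 ; -1 -0.07 0 ; -1 -0.064 0 ;
```

View pics/last.png

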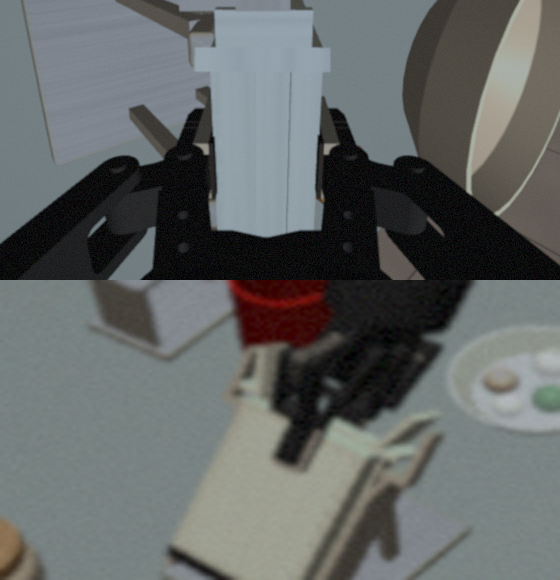

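Emit:
arm_command(series=[[[0,0,-0.004,0,0,0],[0,0,-0.008,0,0,0],[0,0,-0.008,0,0,0]]])

```text
clock: 13.7
ee_pos: [0.5312, 0.2008, 0.1294]
tcp_rot: [[-0.978, 0.174, 0.118], [0.21, 0.77, 0.603], [0.014, 0.614, -0.789]]
force: [-2.6, -3.6, 1.6]
grip_width: 0.0345
grasp_force: 94.0
```

Emit:
arm_command(series=[[[0,0,0,0,0,0],[0,0,0,0,0,0],[0,0,0,0,0,0],[0,0,0,0,0,0]]], hand=65)

```text
clock: 14.1
ee_pos: [0.5311, 0.2009, 0.1292]
tcp_rot: [[-0.978, 0.174, 0.118], [0.21, 0.77, 0.603], [0.014, 0.614, -0.789]]
force: [-0.2, -0.2, 0.1]
grip_width: 0.0554
grasp_force: 0.0
```

```bash
python3 chk2.py|head -1; python3 chk.py
```

```text
14.1 q [ 2.000e-03 -1.840e-01  2.004e+00  6.860e-01  1.256e+00 -1.551e+00] p [0.5311 0.2009 0.1292] F [-0.2 -0.2  0.1] T [-0.36  0.05  0.03] grip 0.0554 0.0
14.2 q [ 2.000e-03 -1.840e-01  2.004e+00  6.860e-01  1.256e+00 -1.551e+00] p [0.5311 0.2009 0.1292] F [-0.2 -0.6  0. ] T [-0.23  0.03  0.04] grip 0.0555 0.0
tcp in easel [-0.0284  0.0028  0.017 ] F easel [-0.4  0.1 -0.5] R [[1.0, -0.003, 0.015], [0.003, 1.0, -0.002], [-0.015, 0.002, 1.0]]
mirror x,y [5.5 0.5] ((89.0, 139.0), 90.0) z 0.0371
side catch 1 109 [0.036  0.0417 0.051 ]
side catch -1 91 [0.0361 0.0401 0.0478]
wrist catch 1 5933 [0.0335 0.0356 0.053 ]
wrist catch -1 0 0
```

Retreat straight back up the slope and check the box.

Emit:
arm_command(series=[[[0,0,-0.08,0,0,0],[0.002,0,-0.2,0,0,0],[0.004,0,-0.35,0,0,0],[0.006,0,-0.55,0,0,0],[0.006,0,-0.7,0,0,0]]])

```text
clock: 14.8
ee_pos: [0.5132, 0.1157, 0.2417]
tcp_rot: [[-0.978, 0.173, 0.119], [0.21, 0.77, 0.602], [0.013, 0.614, -0.789]]
force: [0.6, 0.2, -0.0]
grip_width: 0.0554
grasp_force: 0.0
```

Emit:
arm_command(series=[[[0,0,0,0,0,0],[0,0,0,0,0,0],[0,0,0,0,0,0]]])

```text
clock: 15.1
ee_pos: [0.5131, 0.1171, 0.2387]
tcp_rot: [[-0.978, 0.175, 0.117], [0.21, 0.77, 0.603], [0.015, 0.614, -0.789]]
force: [-0.3, -0.1, 0.3]
grip_width: 0.0554
grasp_force: 0.0
```

```bash
python3 chk.py; python3 - <<'E'
from h import *
E=np.load("E.npy")
for c in ("side","wrist"):
    im,d=read_camera(c);m=camera_model(c);Q=(cloud(c,m,d,np.ones((480,640),bool))-E)@Re
    for sg in (1,-1):
        k=(abs(Q[:,0]+.085)<.021)&(Q[:,1]*sg>.033)&(Q[:,1]*sg<.07)&(Q[:,2]>.008)&(Q[:,2]<.06)
        for a in np.arange(-.106,-.064,.006):
            v=Q[k&(abs(Q[:,0]-a-.003)<.003)][:,1]*sg; print(sg,round(a,3),len(v),np.round(np.percentile(v,[3,50]),4) if len(v) else "",end="; ")
        print()
    k=(abs(Q[:,1])<.03)&(Q[:,2]>.0)&(Q[:,2]<.045)
    print(c,"end x",[(round(a,3),int((k&(Q[:,0]>a)&(Q[:,0]<a+.002)).sum())) for a in np.arange(-.076,-.054,.002)])
E
```

```text
15.1 q [-0.172 -0.295  1.912  0.662  1.523 -1.559] p [0.5131 0.1171 0.2387] F [-0.3 -0.1  0.3] T [-0.27  0.02 -0.03] grip 0.0554 0.0
tcp in easel [-0.1674  0.0022  0.0169] F easel [-0.3  0.3  0.1] R [[1.0, -0.004, 0.016], [0.004, 1.0, -0.002], [-0.016, 0.002, 1.0]]
mirror x,y [ 5.50000000e+00 -1.52587891e-05] ((140.99996948242188, 89.99998474121094), 0.0) z 0.0368
side catch 1 110 [0.0356 0.0397 0.0509]
side catch -1 154 [0.0357 0.0384 0.0463]
wrist catch 1 1238 [0.0332 0.0352 0.0512]
wrist catch -1 1690 [0.034  0.0373 0.047 ]
1 -0.106 6 [0.0543 0.0568]; 1 -0.1 18 [0.0525 0.0564]; 1 -0.094 27 [0.0504 0.056 ]; 1 -0.088 23 [0.0467 0.0649]; 1 -0.082 24 [0.0465 0.051 ]; 1 -0.076 27 [0.0439 0.0492]; 1 -0.07 57 [0.0419 0.0543]; 
-1 -0.106 5 [0.0506 0.0514]; -1 -0.1 23 [0.0476 0.0505]; -1 -0.094 29 [0.0464 0.0489]; -1 -0.088 28 [0.0443 0.0465]; -1 -0.082 34 [0.04   0.0452]; -1 -0.076 34 [0.0394 0.0434]; -1 -0.07 52 [0.0364 0.0457]; 
side end x [(np.float64(-0.076), 0), (np.float64(-0.074), 0), (np.float64(-0.072), 0), (np.float64(-0.07), 0), (np.float64(-0.068), 6), (np.float64(-0.066), 95), (np.float64(-0.064), 58), (np.float64(-0.062), 43), (np.float64(-0.06), 22), (np.float64(-0.058), 25), (np.float64(-0.056), 18)]
1 -0.106 102 [0.0512 0.0524]; 1 -0.1 355 [0.0492 0.0534]; 1 -0.094 281 [0.0472 0.0637]; 1 -0.088 91 [0.045  0.0461]; 1 -0.082 78 [0.0428 0.044 ]; 1 -0.076 90 [0.0405 0.0418]; 1 -0.07 458 [0.0337 0.0531]; 
-1 -0.106 106 [0.0517 0.053 ]; -1 -0.1 359 [0.0498 0.0519]; -1 -0.094 367 [0.0482 0.0503]; -1 -0.088 237 [0.0459 0.0476]; -1 -0.082 225 [0.0438 0.0454]; -1 -0.076 205 [0.0418 0.0432]; -1 -0.07 363 [0.0336 0.0404]; 
wrist end x [(np.float64(-0.076), 0), (np.float64(-0.074), 0), (np.float64(-0.072), 0), (np.float64(-0.07), 0), (np.float64(-0.068), 107), (np.float64(-0.066), 2301), (np.float64(-0.064), 299), (np.float64(-0.062), 1158), (np.float64(-0.06), 173), (np.float64(-0.058), 1), (np.float64(-0.056), 0)]
```

```bash
python3 -c "
from bench import *
print(finish_job())"
```

```text
the job is handed in; nothing more can be done
None
```

The pin box is latched in the easel with its mirror out. Both catches measured back at rest and the hand is clear; I have handed the job in, but the call returned no verdict.

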